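# Reset the tripped breaker behind the splash shield

## Task

The hot plates' breaker behind the splash shield has tripped and its handle stands half-way: take the bent rod from its rest, reach over the shield and with the rod draw the handle towards you to its OFF stop, then push it the other way to its ON stop, at each stop keeping up a firm push of 8 N or more for half a second so that the breaker latches. Feel for the stops and never load the breaker with more than 20 N, keep the hand on the near side of the shield, knock against neither the shield nor the hot plate and leave the glassware alone. When the handle is ON, lay the rod back in both notches of its rest as you found it.

Things in the scene. Friction and masses are not known exactly. Their poses are not given: they have to be found in the camera images.
- rod: Bent rod, about 140 g. Orange flat-sided handle 130 long, 14 wide, 24 high, gripped across its 14 mm width; origin at the centre of the handle, x along the rod towards the bend, z up. A steel shaft 7 mm in diameter, its axis through the origin, runs on from the handle along +x to the bend, from which a leg hangs down.
- rod_elbow (a point): Point on the shaft's axis right above the hanging leg: 200 mm along x from the handle's centre. The leg is 7 mm thick, its last 30 mm a rubber tip 11 mm in diameter ending 95 mm below this point. Bent by hand: the leg is up to 12 degrees off square in the rod's x-z plane, either way, so the tip may be up to 20 mm nearer or farther along x (and 5 mm higher). The bend is stiff.
- rest: Steel rod rest, base plate 210 x 70 x 6; origin on the bench under the centre of the rod's handle, x along the rod towards the bend. Two upright 4 mm plates with flared notches: the rear one (x = -55 mm) carries the handle's rear end (notch 15 wide at its floor, top 131 above the bench), the front one (x = +125 mm) the steel shaft (8 wide, top 140).
- rest_seat (a point): Where the centre of the rod's handle lies when the rod is in its rest: 125 mm above the origin of the rest.
- shield: Fixed splash shield: clear panel 5 mm thick, 440 wide, 165 high, aluminium top trim 8 mm thick; origin at the centre of its foot, x pointing through it away from the robot, y along it. Its foot rail is 22 mm deep and 14 mm high.
- box: Fixed grey bench supply box, 150 (x) x 116 (y) x 88 mm high, with a black breaker 132 x 78 on top, its flat face 100 mm above the bench. Origin at the centre of the underside, x pointing away from the robot and shield. Stands about 125 mm beyond the shield, left or right of the hot plate. The white handle rises from the middle of the face.
- toggle_tip (a point): Top end of the breaker's white handle (24 mm wide along y, 9 mm thick, standing 28 mm proud of the face), 48 mm from its turning axis.
- toggle (a joint): Angle of the handle, rad: 0 upright (about where it tripped), -0.40 at the OFF stop (leaning to the robot and shield, green mark), +0.40 at the ON stop (leaning away, red mark). The axis lies along the box's y, 80 mm above the box's origin, 20 mm below the face. It takes about 4 N to move, stays where it is left, and the stops are hard.
- hotplate: Fixed hot plate stirrer, white with blue front, 200 (x) x 150 (y) x 100 mm high, behind the shield beside the box; origin at the centre of its underside.
- vial: Amber capped vial, 28 mm diameter, 75 high, standing on the hot plate; origin at its underside.
- sample: Clear capped sample jar, 40 mm diameter, 90 high, on the near side of the shield; origin at its underside.
- beaker: Glass beaker, 64 mm diameter, 85 high, on the near side; origin at its underside.
There are look-alikes about, which are no part of the job. What is shaped like the rest but pink or turquoise is not meant.

How it is judged:
By the outcome, as a careful person would: the job done as asked, in the order asked, and still so for the second after the job is handed in, with the robot touching nothing.
It also fails if it takes over 72 s, if anything falls off the work surface, if the arm or the gripper's body presses on something with over 40 N, if the wrist force passes 120 N, or if a joint passes its speed limit or range.

## Robot

A 7-joint arm with a two-finger parallel gripper is mounted at the origin on the work surface. World frame = base frame: x ahead of the robot, y to its left, z up, the work surface at z = 0. Lengths are in mm, angles in rad, forces in N, time in s.
With the tool pointing down it reaches from about 350 to 900 mm from the base axis. Payload 7.2 kg.
Tool frame: the origin (TCP) lies on the centre line of the jaws, within the pads' length; the fingertips stand ahead of it and the grasp point (between the pads) is the TCP (env.nose_length is the y of the fingertips in the tool frame, in mm); y points along the fingers, z is the direction in which the jaws open and shut, and the axes are right-handed (so a half turn about y gives the same grasp; the last joint's range is limited). The gripper opens to 85 mm and grips with 20 to 120 N. Pads are 22 mm wide; open, the fingers measure 114 mm over their backs; the gripper's body (76 mm by 85 mm) begins 54 mm behind the grasp point. The pads swing forward as they close: fully open they stand 13 mm farther back than shut.
Start: joints at [-1.344, 0.411, -0.013, 1.596, 0.006, 1.134, -0.082], TCP at [181.602, 598.037, 250.297] pointing down, gripper open.
Joint ranges: [-2.95, 2.95], [-0.29, 1.99], [-1.47, 1.44], [0.14, 2.54], [-1.03, 4.17], [0.13, 1.85], [-2.86, 2.86]. Speed limits (rad/s): [2.39, 2.39, 3.01, 3.01, 3.14, 3.14, 3.14].

## Interface

Orientations are given as a rotation vector (axis times angle).
In Python, from station import env, imaging gives the robot as it stands. The module is installed in compiled form; this text tells all that it offers.
- The arm moves only by the tool arm_command, never from a script. Its argument "rows" is a list of rows, each a list of 2 entries, a list of its own where there are three numbers: the shift along the world's x, y, z in mm, then the turn, a rotation vector about the world's x, y, z in rad. A call has 1 to 5 rows; each row shifts and turns the commanded pose from where the row before left it; what a row does not reach is not made up. A row lasts 1/12 s, in which the tool goes at most 41.7 mm and 7.16 degrees, less where a joint would pass 70% of its speed; a pose out of reach is approached as far as the arm can. A call is refused whole if a number of a shift passes 41.7 or a number of a turn 0.125, either way. A call with a gripper value outside its range is refused whole. "fingers" is the finger opening in mm, from 0 to 85.4, set as the call begins (left out, the last holds). The fingers move at their own pace and stop on an object; "newtons" is the grip in N (left out, the last holds). Time passes only in rows, so rows that do not move let the fingers close. It gives the time, the measured TCP pose, the force and the opening at its end, in the units of the state.
- env.sense(): the state, without advancing time (a new reading comes with each control period).
- imaging.read_camera(name): name is "scene" or "top" or "wrist"; returns a dict with "frame" (420x560x3 uint8, blue, green, red), "range_z" (420x560 float32, mm along the optical axis (not along the pixel's ray), 0 where there is no reading), "intrinsics" (3x3 intrinsics, pixels), "dist_coeffs" ([k1, k2, p1, p2, k3] as OpenCV has them; the pictures are not rectified), "rvec" (rotation vector, rad) and "tvec" (3), from world to camera coordinates, as OpenCV has them; the wrist camera has in their place "hand_eye" (4x4, takes a point from camera to tool coordinates, whose origin is the TCP and whose axes are the tool frame's). Camera axes: x right, y down, z forward; pixel columns grow to the right and rows downward; lengths in mm; the calibration is good to about 2 mm. A picture is of the moment at which its call begins: read the wrist's pose just before it.
- env.hand_in(): hands the job in, once; it reports no verdict.
Trained networks look in a picture, given as the dict that the camera call returned (one of the last four; its "shot" number tells which), for a name from the list of things; names that differ only in an ending like _2 or _b are one class to them, and where a whole thing is asked for, a point or a joint stands for the part that bears it (a point fixed in the world has none). Each returns a list of dicts, best first, with "p" (0 to 1); they miss things now and then, are a little off and sometimes report something else, mostly with a low value. They report only what shows in the picture. A call takes as long as a camera call. They do not tell look-alikes from the thing itself.
- imaging.trace(picture, target): "region" (420x560 bool, what is visible of it) and "pixel" ([column, row] in pixels, amid what is visible of it).
The state is a dict: "clock": time; "q": joint angles; "qvel": joint speeds; "joint_torque": joint torques, N m; "ee_pos": TCP position; "eef_rot": TCP orientation; "wrist_force": force on the tool from outside, world axes, zero at the start; "moment": the same for the moment, N m; "opening": finger opening in mm.
Only numpy, scipy, OpenCV 4.12 (cv2) and the standard library are available. Lean on these libraries where they do the work, as an engineer would, in place of code of your own. Each camera call takes 0.05 s, during which the arm holds its last target.

## Working session

There is one attempt and no reset: what is moved stays moved. The work goes in short steps, Python scripts to look and compute and a tool call to move; the robot and the scene stay as the last step left them, time stands still between calls to the robot, and variables do not carry over. Pictures are saved under pics/ and viewed, and the job is handed in when it is done.

Besides the shell and the picture viewer there is one more tool, called after "Emit:" as name([rows], argument=value, ...), one row to a line, values as JSON. arm_command: Moves the arm, as the interface text tells. Its arguments: {"type":"object","properties":{"rows":{"type":"array","items":{"type":"array"}},"fingers":{"type":"number"},"newtons":{"type":"number"}},"required":["rows"]}

```bash
ls; mkdir -p pics
cat > h.py <<'E'
import numpy as np, cv2
from station import env, imaging
from scipy.spatial.transform import Rotation as R
def campose(p,st=None):
    if 'rvec' in p:
        Rm=cv2.Rodrigues(np.array(p['rvec'],float))[0]; t=np.array(p['tvec'],float).ravel()
        return Rm.T, -Rm.T@t
    H=np.array(p['hand_eye']); Rt=R.from_rotvec(st['eef_rot']).as_matrix()
    return Rt@H[:3,:3], Rt@H[:3,3]+np.array(st['ee_pos'])
def pts(p,uv,z,st=None):
    uv=np.array(uv,float).reshape(-1,1,2)
    n=cv2.undistortPoints(uv,np.array(p['intrinsics']),np.array(p['dist_coeffs'])).reshape(-1,2)
    z=np.array(z).reshape(-1)
    c=np.c_[n*z[:,None],z]; A,o=campose(p,st)
    return c@A.T+o
def cloud(p,st=None,mask=None):
    d=p['range_z']; m=d>0
    if mask is not None: m&=mask
    v,u=np.nonzero(m)
    return pts(p,np.c_[u,v],d[m],st),np.c_[u,v]
def proj(p,X,st=None):
    A,o=campose(p,st); c=(np.array(X,float).reshape(-1,3)-o)@A
    return cv2.projectPoints(c,np.zeros(3),np.zeros(3),np.array(p['intrinsics']),np.array(p['dist_coeffs']))[0].reshape(-1,2)
def snap(name):
    st=env.sense(); p=imaging.read_camera(name); return p,st
E
python3 - <<'E'
from h import *
s=env.sense(); print(s, env.nose_length)
for c in ['scene','top','wrist']:
    p,st=snap(c); cv2.imwrite(f'pics/{c}0.png',p['frame']); np.savez(f'{c}0.npz',**{k:v for k,v in p.items()})
    print(c,p['intrinsics'],campose(p,st))
E
```

```text
pics
{'clock': 0.0, 'q': array([-1.3442018 ,  0.41189063, -0.01271326,  1.59706021,  0.0056097 ,
        1.13428799, -0.08218286]), 'qvel': array([ 8.36777951e-05,  7.65149267e-04,  6.64413271e-04,  6.47386594e-04,
        7.08278024e-04,  1.24934551e-04, -6.70738505e-04]), 'joint_torque': array([ 4.54336805e-05, -6.00625920e+01,  6.82558157e-01, -2.99419999e+01,
        1.39594983e-02,  1.05160457e-02,  1.34263331e-05]), 'ee_pos': array([181.49336666, 597.57735097, 249.45219912]), 'eef_rot': array([-1.55999658,  0.23148387, -0.23130333]), 'wrist_force': array([ 0.35196616, -1.11716992, -0.66993424]), 'moment': array([ 0.00624669,  0.01587215, -0.06592402]), 'opening': 85.34634192106792} 19.0
scene [[422.05728878   0.         276.10146344]
 [  0.         422.05728878 205.26490695]
 [  0.           0.           1.        ]] (array([[-0.83824039,  0.38451094, -0.38665797],
       [ 0.54509445,  0.57134055, -0.6135487 ],
       [-0.01500281, -0.72506642, -0.68851551]]), array([821.16113972, 504.20866544, 780.35163948]))
top [[456.97347781   0.         267.46683575]
 [  0.         456.97347781 207.9393914 ]
 [  0.           0.           1.        ]] (array([[ 2.93697506e-02, -9.88888611e-01,  1.45728286e-01],
       [-9.99561833e-01, -2.95928502e-02,  6.37139165e-04],
       [ 3.68245567e-03, -1.45683145e-01, -9.89324447e-01]]), array([ 298.71293282,  -96.05523451, 1198.94337132]))
wrist [[326.13834419   0.         279.72974477]
 [  0.         326.13834419 208.42971329]
 [  0.           0.           1.        ]] (array([[ 2.90420646e-01,  9.05670502e-01,  3.08896084e-01],
       [ 9.56898777e-01, -2.74615885e-01, -9.45031568e-02],
       [-7.60949980e-04,  3.23027953e-01, -9.46389118e-01]]), array([101.23478542, 622.48723027, 373.90687959]))
```

View pics/scene0.png

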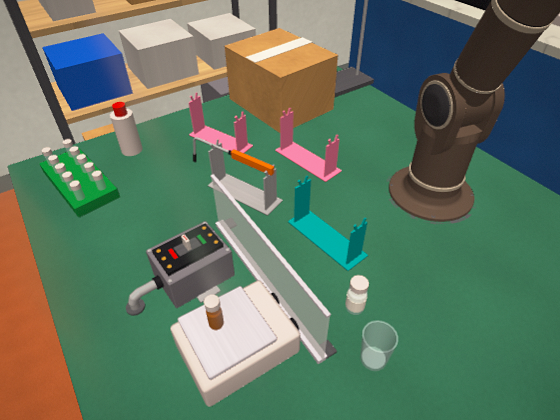

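View pics/top0.png

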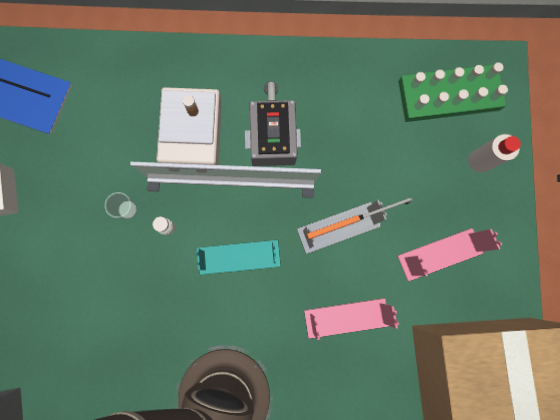

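View pics/wrist0.png

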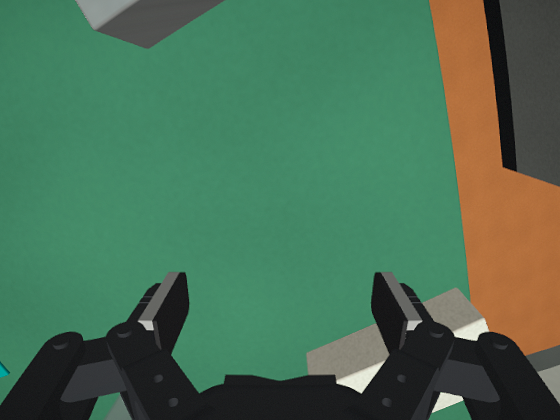

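The grey rest with the orange rod at top (341,227), bend at about (409,201), is the one meant. The pink ones at (450,254) and (350,319) and the turquoise one at (238,257) hold no rod. Next I measure.

Run:
```python
from h import *
import pickle
out={}
for c in ['top','scene']:
    p,st=snap(c)
    im=p['frame'].copy()
    for t in ['rod','rod_elbow','rest','shield','box','toggle_tip','hotplate','vial','sample','beaker']:
        for r in imaging.trace(p,t)[:3]:
            m=np.array(r['region']); 
            P,uv=cloud(p,st,m)
            if len(P)==0: print(c,t,r['p'],'nodepth',r['pixel']);continue
            print(c,t,round(r['p'],2),np.round(r['pixel']),m.sum(),'lo',np.round(np.percentile(P,2,axis=0)),'med',np.round(np.median(P,axis=0)),'hi',np.round(np.percentile(P,98,axis=0)))
            out.setdefault((c,t),[]).append((r['p'],m))
    out[c]=(p,st)
pickle.dump(out,open('m.pkl','wb'))
p,st=out['top']
im=cv2.resize(p['frame'][170:270,280:430],None,fx=5,fy=5,interpolation=cv2.INTER_CUBIC);cv2.imwrite('pics/toprod.png',im)
p,st=out['scene']
im=cv2.resize(p['frame'][120:220,170:300],None,fx=6,fy=6,interpolation=cv2.INTER_CUBIC);cv2.imwrite('pics/scenerod.png',im)
```

```text
top rod 0.93 [343. 222.] 612 lo [ 392. -445.    2.] med [ 429. -278.  134.] hi [ 494. -194.  141.]
top rod 0.46 [274. 134.] 3355 lo [ 589. -169.    2.] med [ 659. -100.   92.] hi [803. -37. 106.]
top rod_elbow 0.95 [350. 218.] 604 lo [ 392. -459.   -1.] med [ 435. -294.  134.] hi [ 505. -194.  141.]
top rest 0.97 [349. 320.] 2583 lo [ 157. -396.   -0.] med [ 199. -311.    7.] hi [ 240. -204.  123.]
top rest 0.87 [448. 253.] 2566 lo [ 309. -637.    1.] med [ 372. -561.    8.] hi [ 421. -450.  122.]
top rest 0.84 [341. 228.] 1751 lo [ 373. -373.    1.] med [ 431. -292.    7.] hi [ 485. -185.  122.]
top shield 0.68 [228. 176.] 3682 lo [ 519. -208.    6.] med [542.   6.  86.] hi [548. 217. 168.]
top box 0.91 [273. 130.] 3403 lo [ 589. -168.    2.] med [ 660. -101.   91.] hi [806. -37. 106.]
top toggle_tip 0.5 [341. 227.] 1761 lo [ 373. -372.    1.] med [ 431. -290.    7.] hi [ 485. -185.  124.]
top toggle_tip 0.46 [273. 128.] 41 lo [ 661. -111.  106.] med [ 663. -103.  125.] hi [668. -95. 134.]
top hotplate 0.88 [190. 129.] 4424 lo [575.  38.  38.] med [658. 106.  98.] hi [765. 180. 105.
[... 966 characters left out ...]
 7.] hi [ 482. -181.  115.]
scene shield 0.76 [276. 275.] 6020 lo [ 540. -197.    7.] med [547.  59.  92.] hi [555. 225. 165.]
scene box 0.62 [188. 266.] 5471 lo [ 593. -153.    1.] med [682. -68.  85.] hi [812. -38. 102.]
scene box 0.36 [275. 277.] 6262 lo [ 523. -204.    4.] med [547.  59.  92.] hi [555. 226. 165.]
scene hotplate 0.92 [235. 339.] 9342 lo [577.  52.  23.] med [682. 147.  92.] hi [771. 190. 101.]
scene vial 0.77 [217. 311.] 523 lo [687.  85. 101.] med [701. 108. 150.] hi [712. 113. 176.]
scene sample 0.98 [358. 294.] 669 lo [405. 155.   4.] med [427. 176.  61.] hi [437. 187.  90.]
scene beaker 0.91 [378. 344.] 1375 lo [433. 247.   3.] med [457. 274.  52.] hi [491. 305.  85.]
```

View pics/toprod.png

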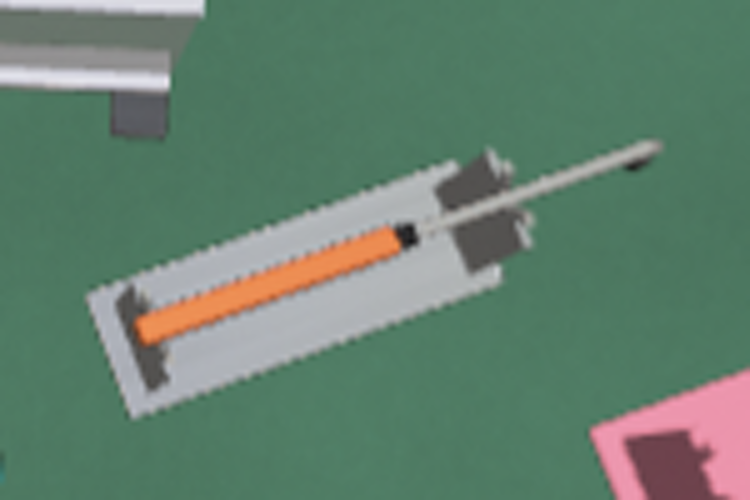

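View pics/scenerod.png

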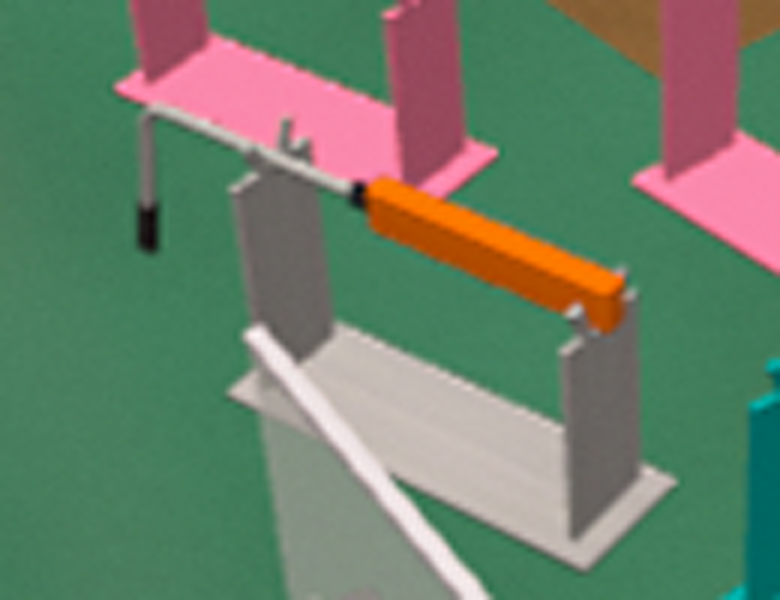

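Run:
```python
from h import *
import pickle
o=pickle.load(open('m.pkl','rb'))
for c in ['top','scene']:
    p,st=o[c]
    f=p['frame'].astype(int); b,g,r=f[...,0],f[...,1],f[...,2]
    m=o[(c,'rod')][0][1]
    big=cv2.dilate(m.astype(np.uint8),np.ones((7,7)))>0
    org=big&(r>150)&(r-b>80)
    P,uv=cloud(p,st,org)
    top=P[P[:,2]>131]
    q=P[:,:2]; mu=q.mean(0); d=np.linalg.svd(q-mu,full_matrices=False)[2][0]
    if d[1]>0:d=-d
    s=(q-mu)@d; s0,s1=np.percentile(s,[1,99]); 
    print(c,'handle centre',mu+d*(s0+s1)/2,'len',s1-s0,'dir',d,np.degrees(np.arctan2(d[1],d[0])),'z',np.percentile(P[:,2],[2,50,98]), len(P))
    # shaft points
    P,uv=cloud(p,st,big&~org)
    sh=P[(P[:,2]>110)&(P[:,2]<150)]
    rel=(sh[:,:2]-mu)@d; sel=rel>80
    n=np.array([-d[1],d[0]])
    print(' shaft along max',np.percentile(rel,[50,95,99,100]),'lat',np.median((sh[sel,:2]-mu)@n),'z',np.median(sh[sel,2]))
    low=P[(P[:,2]<110)&(P[:,2]>20)]; rl=(low[:,:2]-mu)@d
    k=(rl>170)&(rl<240)
    if c=='scene':
        for zz in range(20,140,10):
            kk=k&(low[:,2]>=zz)&(low[:,2]<zz+10)
            if kk.sum(): print('  z',zz,'along',np.round(np.median(rl[kk]),1),'lat',np.round(np.median(((low[:,:2]-mu)@n)[kk]),1),kk.sum())
# shield trim
p,st=o['top']
P,uv=cloud(p,st)
k=(P[:,2]>150)&(P[:,2]<180)&(P[:,0]>515)&(P[:,0]<580)&(abs(P[:,1])<260)
T=P[k]; a=np.polyfit(T[:,1],T[:,0],1); print('trim top x=',a,'z',np.percentile(T[:,2],[5,50,95]),'y',T[:,1].min(),T[:,1].max(), 'resid',np.percentile(T[:,0]-np.polyval(a,T[:,1]),[2,98]))
p,st=o['scene'];P,uv=cloud(p,st)
k=(P[:,2]>158)&(P[:,2]<180)&(P[:,0]>515)&(P[:,0]<580)&(abs(P[:,1])<260)
T=P[k]; a=np.polyfit(T[:,1],T[:,0],1); print('trim scene x=',a,'z',np.percentile(T[:,2],[5,50,95]),'y',T[:,1].min(),T[:,1].max())
# breaker & toggle
for c in ['top','scene']:
    p,st=o[c]; P,uv=cloud(p,st)
    f=p['frame'][uv[:,1],uv[:,0]].astype(int)
    k=(P[:,0]>570)&(P[:,0]<760)&(P[:,1]>-190)&(P[:,1]<-20)
    face=k&(P[:,2]>94)&(P[:,2]<106)
    rect=cv2.minAreaRect(P[face][:,:2].astype(np.float32)); print(c,'face',rect,np.median(P[face][:,2]))
    boxr=k&(P[:,2]>80)&(P[:,2]<106)
    rect=cv2.minAreaRect(P[boxr][:,:2].astype(np.float32)); print(c,'boxtop',rect)
    t=k&(P[:,2]>110)&(f.min(1)>110); T=P[t]; print(c,'toggle',len(T), np.round(T,0).tolist()[:60])
    k=(P[:,0]>560)&(P[:,0]<800)&(P[:,1]>10)&(P[:,1]<220)&(P[:,2]>90)&(P[:,2]<110)
    print(c,'hot',cv2.minAreaRect(P[k][:,:2].astype(np.float32)))
s=env.sense(); print(R.from_rotvec(s['eef_rot']).as_matrix().round(3))
```

```text
top handle centre [ 415.87894641 -250.53543869] len 127.15784445706154 dir [ 0.37028773 -0.92891711] -68.26663636132955 z [  8.20513805 136.85255026 141.71515325] 322
 shaft along max [119.76222451 189.30524535 199.86544065 202.52561254] lat 1.2349738678187312 z 128.14748824605522
scene handle centre [ 405.67297094 -399.42527741] len 422.71585519681946 dir [-0.06566279 -0.99784187] -93.76490939910335 z [  3.12159368 129.65269032 137.4113008 ] 452
 shaft along max [ 81.00943907 148.14447883 155.05861725 157.12312094] lat 63.829570559171344 z 124.90409660272013
  z 20 along 181.0 lat -47.8 2
  z 30 along 172.5 lat 98.1 1
  z 40 along 171.5 lat 97.2 1
trim top x= [9.95622377e-03 5.44141978e+02] z [151.87117549 165.04565104 168.74913511] y -214.37813728753252 224.96040981164992 resid [-3.73354304  4.65212948]
trim scene x= [1.15819107e-02 5.45141798e+02] z [159.64291812 163.77151873 165.66348845] y -214.3642614646526 226.48432662090414
top face ((666.0205078125, -107.96166229248047), (133.76119995117188, 88.06033325195312), 3.484750270843506) 100.7733495477396
top boxtop ((665.2912597656
[... 2217 characters left out ...]
, 128.0], [664.0, -90.0, 126.0], [662.0, -90.0, 126.0], [670.0, -102.0, 116.0], [670.0, -96.0, 121.0], [669.0, -91.0, 126.0], [666.0, -92.0, 123.0], [665.0, -91.0, 123.0], [662.0, -92.0, 121.0], [670.0, -104.0, 111.0], [670.0, -97.0, 117.0], [669.0, -93.0, 121.0], [668.0, -89.0, 123.0], [665.0, -90.0, 121.0], [663.0, -91.0, 119.0], [670.0, -97.0, 114.0], [670.0, -91.0, 120.0], [668.0, -88.0, 122.0], [666.0, -88.0, 120.0], [664.0, -90.0, 117.0], [661.0, -91.0, 114.0], [669.0, -95.0, 113.0], [669.0, -89.0, 118.0]]
scene hot ((687.19287109375, 115.08016967773438), (135.8634796142578, 135.16653442382812), 89.51659393310547)
[[ 0.957 -0.     0.291]
 [-0.291 -0.     0.957]
 [-0.    -1.    -0.   ]]
```

Run:
```python
from h import *
import pickle
o=pickle.load(open('m.pkl','rb'))
for c in ['top','scene']:
    p,st=o[c]
    P,uv=cloud(p,st)
    f=p['frame'][uv[:,1],uv[:,0]].astype(int)
    c0=np.array([416,-250.5]); d=np.array([.3703,-.9289])
    rel=(P[:,:2]-c0)@d; lat=(P[:,:2]-c0)@np.array([.9289,.3703])
    k=(abs(rel)<75)&(abs(lat)<25)&(P[:,2]>110)&(P[:,2]<145)&(f[:,2]-f[:,0]>60)
    if c=='scene': k2=k&(P[:,2]>131)
    else: k2=k&(P[:,2]>130)
    a=np.polyfit(rel[k2],lat[k2],1); print(c,'handle lat',a,np.percentile(rel[k2],[1,99]),np.percentile(lat[k2],[2,50,98]),'z',np.median(P[k2][:,2]),k2.sum())
    k3=(rel>75)&(rel<215)&(abs(lat)<15)&(P[:,2]>110)&(P[:,2]<140)
    print('  shaft',np.polyfit(rel[k3],lat[k3],1),'max',rel[k3].max(),'z',np.polyfit(rel[k3],P[k3][:,2],1),k3.sum())
p,st=o['scene']
A,oo=campose(p,st)
n=np.array([.9289,.3703,0]); d3=np.array([.3703,-.9289,0]); c3=np.array([416,-250.5,125.])
for name,px in dict(elb=(195,138.3),mid=(194.7,150),tipb=(194.6,161.5)).items():
    X1=pts(p,[px],[1.0])[0]; v=X1-oo; t=((c3-oo)@n)/(v@n); X=oo+v*t; print(name,(X-c3)@d3,X)
f=p['frame']
cv2.imwrite('pics/leg.png',cv2.resize(f[130:170,180:215],None,fx=16,fy=14,interpolation=cv2.INTER_NEAREST))
p,st=o['top']
cv2.imwrite('pics/topbox.png',cv2.resize(p['frame'][80:200,225:325],None,fx=6,fy=5,interpolation=cv2.INTER_CUBIC))
```

```text
top handle lat [4.14700366e-04 4.96630163e-01] [-63.75824763  62.7425988 ] [-5.70995014  0.50664612  6.83669231] z 137.03423558138434 311
  shaft [ 0.00699282 -0.17871561] max 202.16271628718187 z [-1.91653842e-02  1.30053328e+02] 196
scene handle lat [9.01512869e-04 3.05621236e+00] [-65.57668669  57.71085272] [-4.87621817  3.77889946  9.15506951] z 135.04386512327517 207
  shaft [0.00961204 0.73887624] max 201.41095558082105 z [-2.31157693e-02  1.27795168e+02] 139
elb 197.0770344932379 [ 488.9792825  -433.56901301  118.96644832]
mid 206.93540913822406 [ 492.6299215  -442.72666509   75.51262747]
tipb 216.36237342864501 [ 496.12080562 -451.483571     30.60297687]
```

View pics/leg.png

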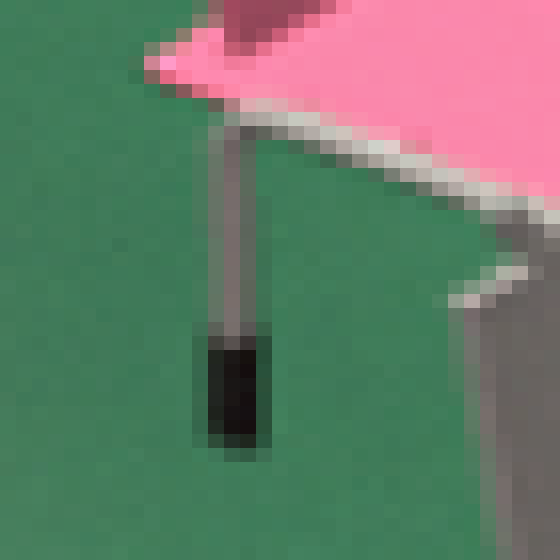

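View pics/topbox.png

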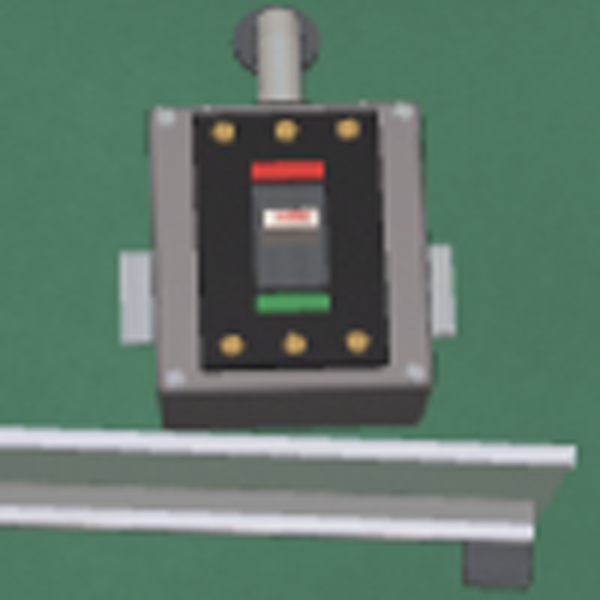

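Rod: handle centre (416.5, −250.3), yaw −68.1°, with the leg leaning outward so the tip is about 19 mm farther along x. I'll grip 25 mm behind the handle's centre. First move goes over the bench at z 250.

Emit:
arm_command([
  [[18, -33, 0], [0, 0, -0.037]],
  [[18, -33, 0], [0, 0, -0.037]],
  [[18, -33, 0], [0, 0, -0.037]],
  [[18, -33, 0], [0, 0, -0.037]],
  [[18, -33, 0], [0, 0, -0.037]],
], fingers=85)

```text
clock: 1.67
ee_pos: [272.2, 431.4, 250.4]
eef_rot: [-1.537, 0.377, -0.378]
wrist_force: [1.3, 0.5, 0.7]
opening: 84.8
```

Emit:
arm_command([
  [[18, -33, 0], [0, 0, -0.037]],
  [[18, -33, 0], [0, 0, -0.037]],
  [[18, -33, 0], [0, 0, -0.037]],
  [[18, -33, 0], [0, 0, -0.037]],
  [[18, -33, 0], [0, 0, -0.037]],
])

```text
clock: 2.08
ee_pos: [362.2, 266.4, 250.6]
eef_rot: [-1.506, 0.522, -0.522]
wrist_force: [0.4, 0.5, 0.8]
opening: 85.0
```

Emit:
arm_command([
  [[18, -33, 0], [0, 0, -0.037]],
  [[18, -33, 0], [0, 0, -0.037]],
  [[1, -35.7, 0], [0, 0, -0.037]],
  [[1, -35.7, 0], [0, 0, -0.037]],
  [[1, -35.7, 0], [0, 0, -0.037]],
])

```text
clock: 2.5
ee_pos: [400.6, 93.2, 250.4]
eef_rot: [-1.466, 0.665, -0.666]
wrist_force: [0.6, -0.2, 0.4]
opening: 85.0
```

Emit:
arm_command([
  [[1, -35.7, 0], [0, 0, -0.037]],
  [[1, -35.7, 0], [0, 0, -0.037]],
  [[1, -35.7, 0], [0, 0, -0.037]],
  [[1, -35.7, 0], [0, 0, -0.037]],
  [[1, -35.7, 0], [0, 0, -0.037]],
])

```text
clock: 2.92
ee_pos: [405.4, -85.3, 250.7]
eef_rot: [-1.415, 0.807, -0.808]
wrist_force: [1.1, 0.5, -0.3]
opening: 85.3
```

Emit:
arm_command([
  [[1, -35.7, 0], [0, 0, -0.037]],
  [[1, -35.7, 0], [0, 0, -0.037]],
  [[1, -35.7, 0], [0, 0, -0.037]],
  [[1, -35.7, 0], [0, 0, -0.037]],
  [[0, 0, 0], [0, 0, 0]],
])

```text
clock: 3.33
ee_pos: [408.9, -233.0, 251.2]
eef_rot: [-1.367, 0.923, -0.929]
wrist_force: [-0.6, 0.7, 0.1]
opening: 85.0
```

```bash
cat >> h.py <<'E'
def tool(s):
    M=R.from_rotvec(s['eef_rot']).as_matrix()
    print('t',round(s['clock'],2),'pos',np.round(s['ee_pos'],1),'yaw',np.degrees(np.arctan2(M[1,0],M[0,0])).round(2),'toolx',M[:,0].round(3),'tooly',M[:,1].round(3),'F',np.round(s['wrist_force'],1),'q',np.round(s['q'],2),'op',round(s['opening'],1))
    return M
E
python3 - <<'E'
from h import *
p,st=snap('wrist'); M=tool(st)
cv2.imwrite('pics/w1.png',p['frame'])
P,uv=cloud(p,st); f=p['frame'][uv[:,1],uv[:,0]].astype(int)
c0=np.array([416.5,-250.3]); d=np.array([np.cos(np.radians(-68.1)),np.sin(np.radians(-68.1))]); n=np.array([-d[1],d[0]])
rel=(P[:,:2]-c0)@d; lat=(P[:,:2]-c0)@n
k=(abs(rel)<80)&(abs(lat)<25)&(P[:,2]>131)&(P[:,2]<145)&(f[:,2]-f[:,0]>60)
print(np.polyfit(rel[k],lat[k],1),np.percentile(rel[k],[1,99]),np.percentile(lat[k],[2,50,98]),np.median(P[k][:,2]),k.sum())
k=(rel>80)&(rel<220)&(abs(lat)<12)&(P[:,2]>100)&(P[:,2]<145)
print('shaft',np.polyfit(rel[k],lat[k],1),np.polyfit(rel[k],P[k][:,2],1),rel[k].max())
k=(rel>190)&(rel<240)&(abs(lat)<15)&(P[:,2]>15)&(P[:,2]<110)
for z in range(20,110,10):
    kk=k&(P[:,2]>=z)&(P[:,2]<z+10)
    if kk.sum(): print(z,np.median(rel[kk]),np.median(lat[kk]),kk.sum())
E
```

```text
t 3.33 pos [ 408.9 -233.   251.2] yaw -68.29 toolx [ 0.37  -0.929  0.004] tooly [ 0.002 -0.004 -1.   ] F [-0.6  0.7  0.1] q [-0.27  0.16  0.78  2.   -0.13  1.03  0.95] op 85.0
[-0.00318812 -1.10119694] [-65.8943941   59.85311035] [-7.49835446 -1.23820674  5.45390906] 137.43184897466415 2558
shaft [-0.00166441 -0.24513464] [-1.09175962e-02  1.25423512e+02] 164.2861131919566
30 214.5744778848496 -2.523361523413338 4
40 211.8782711658138 2.64111641514265 7
50 208.74283151744623 -7.462566799272363 9
60 209.27647226659377 2.4965825777960333 8
```

View pics/w1.png

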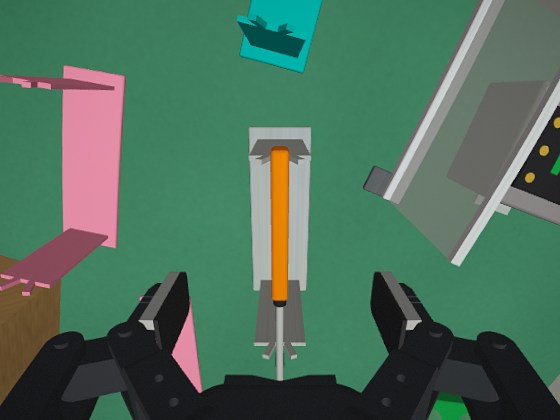

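Emit:
arm_command([
  [[-2.8, 7.3, -15], [0, 0, 0]],
  [[0, 0, -30], [0, 0, 0]],
  [[0, 0, -30], [0, 0, 0]],
  [[0, 0, -20], [0, 0, 0]],
  [[0, 0, 0], [0, 0, 0]],
])

```text
clock: 3.8
ee_pos: [404.9, -216.9, 152.2]
eef_rot: [-1.37, 0.923, -0.913]
wrist_force: [-0.5, 0.7, 0.5]
opening: 84.7
```

Run:
```python
from h import *
p,st=snap('wrist'); M=tool(st)
cv2.imwrite('pics/w2.png',p['frame'])
P,uv=cloud(p,st); f=p['frame'][uv[:,1],uv[:,0]].astype(int)
X=(P-st['ee_pos'])@M
k=(f[:,2]-f[:,0]>60)&(abs(X[:,2])<25)&(abs(X[:,0])<120)&(P[:,2]>131)&(P[:,2]<145)
print(np.polyfit(X[k,0],X[k,2],1),np.percentile(X[k,0],[1,99]),np.median(P[k][:,2]))
```

```text
t 3.8 pos [ 404.9 -216.9  152.2] yaw -67.67 toolx [ 0.38  -0.925 -0.004] tooly [-0.006  0.002 -1.   ] F [-0.5  0.7  0.5] q [-0.21  0.3   0.72  2.12 -0.27  0.81  1.07] op 84.7
[-0.00899372 -2.58415974] [-30.91181689  63.28273165] 137.4453518518353
```

View pics/w2.png

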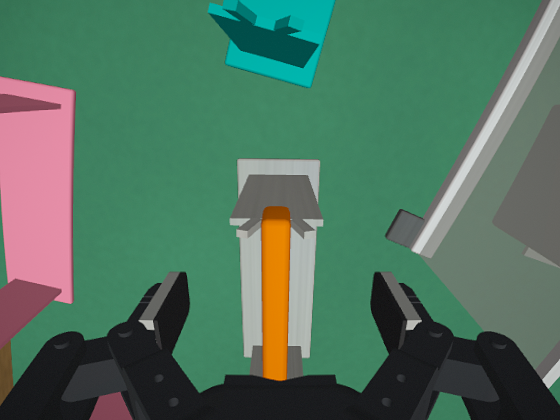

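Emit:
arm_command([
  [[-0.6, -6.8, -9], [0, 0, -0.007]],
  [[0, 0, -10], [0, 0, 0]],
  [[0, 0, -10], [0, 0, 0]],
  [[0, 0, 0], [0, 0, 0]],
  [[0, 0, 0], [0, 0, 0]],
])

```text
clock: 4.27
ee_pos: [406.1, -225.5, 126.3]
eef_rot: [-1.366, 0.925, -0.923]
wrist_force: [-0.2, -0.0, 0.2]
opening: 84.9
```

Run:
```python
from h import *
p,st=snap('wrist'); M=tool(st)
cv2.imwrite('pics/w3.png',p['frame'])
P,uv=cloud(p,st); f=p['frame'][uv[:,1],uv[:,0]].astype(int)
X=(P-st['ee_pos'])@M
k=(f[:,2]-f[:,0]>60)&(abs(X[:,2])<25)&(abs(X[:,0])<120)&(P[:,2]>131)&(P[:,2]<145)
print(np.polyfit(X[k,0],X[k,2],1),np.percentile(X[k,0],[1,99]),np.median(P[k][:,2]))
```

```text
t 4.27 pos [ 406.1 -225.5  126.3] yaw -68.15 toolx [ 0.372 -0.928 -0.001] tooly [-0.001  0.    -1.   ] F [-0.2 -0.   0.2] q [-0.16  0.36  0.69  2.14 -0.33  0.75  1.13] op 84.9
[-1.63260115e-04 -6.30581280e-01] [-39.37799242  36.01535062] 137.42834219297626
```

View pics/w3.png

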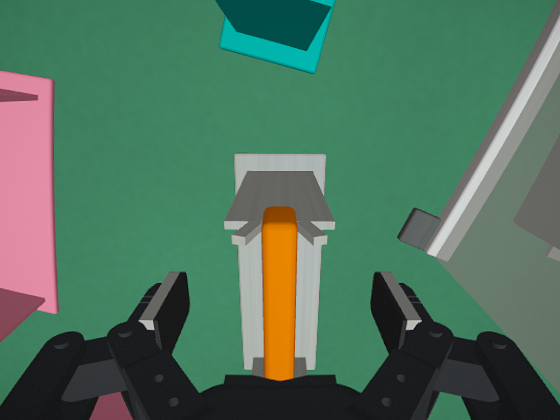

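The handle sits centred between the jaws (0.6 mm off), its rear end at about (279,208). I'll close on it.

Emit:
arm_command([
  [[-0.5, -0.2, 0], [0, 0, 0]],
  [[0, 0, 0], [0, 0, 0]],
  [[0, 0, 0], [0, 0, 0]],
  [[0, 0, 0], [0, 0, 0]],
  [[0, 0, 0], [0, 0, 0]],
], fingers=20, newtons=30)

```text
clock: 4.73
ee_pos: [405.8, -226.0, 126.5]
eef_rot: [-1.365, 0.924, -0.924]
wrist_force: [0.6, 0.9, 0.2]
opening: 24.9
```

Emit:
arm_command([
  [[0, 0, 0], [0, 0, 0]],
  [[0, 0, 0], [0, 0, 0]],
  [[0, 0, 0], [0, 0, 0]],
  [[0, 0, 0], [0, 0, 0]],
], fingers=5, newtons=40)

```text
clock: 5.07
ee_pos: [405.7, -226.1, 126.4]
eef_rot: [-1.365, 0.924, -0.924]
wrist_force: [-0.9, -0.3, 5.1]
opening: 13.2
```

Emit:
arm_command([
  [[0, 0, 0], [0, 0, 0]],
  [[0, 0, 0], [0, 0, 0]],
  [[0, 0, 0], [0, 0, 0]],
], fingers=0, newtons=115)

```text
clock: 5.32
ee_pos: [406.0, -226.1, 126.6]
eef_rot: [-1.365, 0.924, -0.925]
wrist_force: [-0.8, 1.8, 6.4]
opening: 12.1
```

Emit:
arm_command([
  [[0, 0, 5], [0, 0, 0]],
  [[0, 0, 8], [0, 0, 0]],
  [[0, 0, 12], [0, 0, 0]],
  [[0, 0, 20], [0, 0, 0]],
  [[0, 0, 0], [0, 0, 0]],
])

```text
clock: 5.73
ee_pos: [406.8, -227.1, 174.1]
eef_rot: [-1.364, 0.922, -0.927]
wrist_force: [0.4, -0.3, -2.2]
opening: 12.1
```

Run:
```python
from h import *
import pickle
st=env.sense();M=tool(st); print(st['moment'])
C=st['ee_pos']
for c in ['scene','top']:
    p,st=snap(c)
    P,uv=cloud(p,st); f=p['frame'][uv[:,1],uv[:,0]].astype(int)
    X=(P-C)@M
    k=(f[:,2]-f[:,0]>60)&(abs(X[:,2])<15)&(X[:,0]>30)&(X[:,0]<100)&(abs(X[:,1])<16)
    if k.sum(): print(c,'handle',k.sum(),'x range',np.percentile(X[k,0],[1,99]),'top y',np.polyfit(X[k,0],X[k,1],1) if c=='top' else np.percentile(X[k,1],[2,50,98]))
    k=(X[:,0]>95)&(X[:,0]<235)&(abs(X[:,2])<12)&(abs(X[:,1])<25)
    if k.sum(): print(' shaft',np.polyfit(X[k,0],X[k,1],1),np.polyfit(X[k,0],X[k,2],1),X[k,0].max())
    k=(X[:,0]>190)&(X[:,0]<265)&(abs(X[:,2])<15)&(X[:,1]>10)&(X[:,1]<110)
    for z in range(10,110,10):
        kk=k&(X[:,1]>=z)&(X[:,1]<z+10)
        if kk.sum(): print('  ',z,np.median(X[kk,0]).round(1),np.median(X[kk,2]).round(1),kk.sum())
    if c=='scene': cv2.imwrite('pics/s4.png',cv2.resize(p['frame'][90:210,160:320],None,fx=5,fy=5,interpolation=cv2.INTER_CUBIC))
    im=p['frame']
```

```text
t 5.73 pos [ 406.8 -227.1  174.1] yaw -68.21 toolx [ 0.371 -0.929  0.002] tooly [ 0.004 -0.001 -1.   ] F [ 0.4 -0.3 -2.2] q [-0.22  0.27  0.74  2.1  -0.24  0.85  1.05] op 12.1
[ 0.05882972 -0.00111915  0.02843717]
scene handle 146 x range [33.94106635 95.2597691 ] top y [-10.26818232  -0.52840017  13.93551641]
 shaft [ 0.07268757 -8.75345821] [1.11353218e-04 2.86321981e+00] 231.02196026549365
   10 226.1 2.8 9
   20 226.9 3.6 9
   30 228.6 4.4 8
   40 229.3 3.4 8
   50 231.0 2.5 4
   60 235.3 2.7 12
   70 235.1 4.5 12
   80 236.2 3.5 11
   90 237.1 4.0 3
 shaft [  0.11415828 -21.54168778] [-0.01793487  5.07455022] 232.68541389662317
   10 230.7 -1.6 2
   30 230.0 -1.6 2
   40 230.1 0.0 1
   50 235.4 -1.4 1
   60 234.5 -1.9 5
   70 234.9 -0.9 2
   80 237.3 -2.2 3
```

View pics/s4.png

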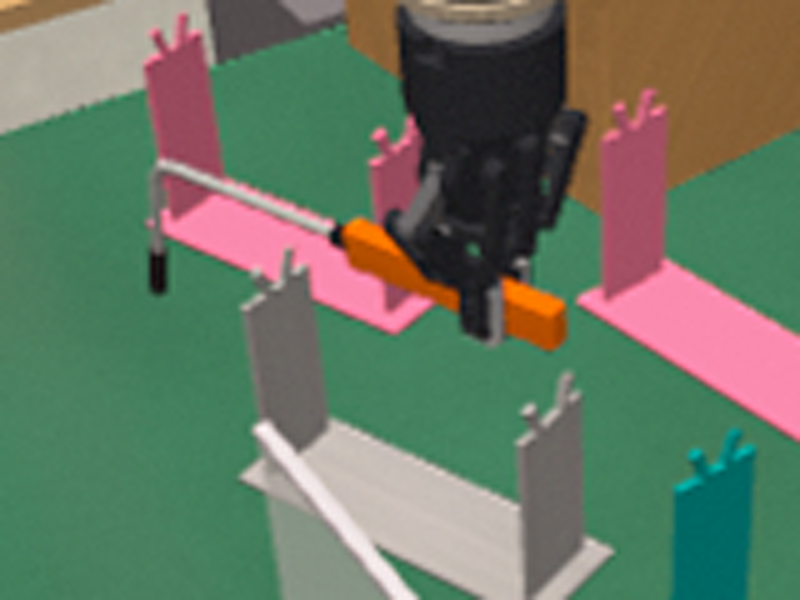

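Emit:
arm_command([
  [[0, 0, 25], [0, 0, 0]],
  [[0, 0, 35], [0, 0, 0]],
  [[0, 0, 35], [0, 0, 0.02]],
  [[0, 0, 24], [0, 0, 0.05]],
  [[3, 7, 0], [0, 0, 0.08]],
])

```text
clock: 6.25
ee_pos: [409.8, -221.2, 294.2]
eef_rot: [-1.413, 0.805, -0.815]
wrist_force: [0.4, -0.9, -0.5]
opening: 11.9
```

Emit:
arm_command([
  [[3, 8, 0], [0, 0, 0.085]],
  [[3, 8, 0], [0, 0, 0.085]],
  [[3, 8, 0], [0, 0, 0.085]],
  [[3, 8, 0], [0, 0, 0.085]],
  [[3, 8, 0], [0, 0, 0.085]],
])

```text
clock: 6.67
ee_pos: [423.3, -178.3, 289.3]
eef_rot: [-1.518, 0.479, -0.477]
wrist_force: [-0.1, -0.7, -1.1]
opening: 12.1
```

Emit:
arm_command([
  [[3, 8, 0], [0, 0, 0.085]],
  [[3, 8, 0], [0, 0, 0.085]],
  [[3, 8, 0], [0, 0, 0.085]],
  [[3, 8, 0], [0, 0, 0.085]],
  [[3, 8, 0], [0, 0, 0.085]],
])

```text
clock: 7.08
ee_pos: [438.3, -138.4, 289.3]
eef_rot: [-1.566, 0.147, -0.144]
wrist_force: [-1.0, -0.4, -1.8]
opening: 12.1
```

Emit:
arm_command([
  [[3, 8, 0], [0, 0, 0.085]],
  [[3, 8, 0], [0, 0, 0.08]],
  [[3, 6, 0], [0, 0, 0.05]],
  [[0, 0, 0], [0, 0, 0.03]],
  [[0, 0, 0], [0, 0, 0]],
])

```text
clock: 7.5
ee_pos: [447.3, -116.4, 289.3]
eef_rot: [-1.57, -0.044, 0.047]
wrist_force: [0.2, -0.9, -1.2]
opening: 12.2
```

```bash
cat > look.py <<'E'
from h import *
import sys
st=env.sense();M=tool(st); print('moment',st['moment'].round(2))
C=st['ee_pos']
tag=sys.argv[1]
for c in ['scene','top']:
    p,st=snap(c)
    P,uv=cloud(p,st); f=p['frame'][uv[:,1],uv[:,0]].astype(int)
    X=(P-C)@M
    k=(f[:,2]-f[:,0]>60)&(abs(X[:,2])<15)&(X[:,0]>30)&(X[:,0]<100)&(abs(X[:,1])<16)
    if k.sum(): print(c,'handle',k.sum(),'x',np.percentile(X[k,0],[1,99]).round(1),'y',np.percentile(X[k,1],[2,50,98]).round(1))
    k=(X[:,0]>95)&(X[:,0]<220)&(abs(X[:,2])<12)&(abs(X[:,1])<20)
    if k.sum(): print(' shaft y',np.polyfit(X[k,0]-225,X[k,1],1).round(3),'lat',np.polyfit(X[k,0]-225,X[k,2],1).round(3),k.sum())
    k=(X[:,0]>205)&(X[:,0]<265)&(abs(X[:,2])<15)&(X[:,1]>10)&(X[:,1]<110)
    for z in range(10,110,10):
        kk=k&(X[:,1]>=z)&(X[:,1]<z+10)
        if kk.sum(): print('  ',z,np.percentile(X[kk,0],[5,50,95]).round(1),np.median(X[kk,2]).round(1),'maxy',X[kk,1].max().round(1),kk.sum())
    B=np.array([665.4,-101.5]); a=np.radians(3.3); bx=np.array([np.cos(a),np.sin(a)]); by=np.array([-bx[1],bx[0]])
    r=np.c_[(P[:,:2]-B)@bx,(P[:,:2]-B)@by]
    k=(abs(r[:,0])<35)&(abs(r[:,1])<18)&(P[:,2]>116)&(P[:,2]<135)&(f.min(1)>110)
    if k.sum()>5: print('  toggle box x',np.percentile(r[k,0],[5,50,95]).round(1),'y',np.percentile(r[k,1],[5,95]).round(1),'z',np.percentile(P[k,2],[5,95]).round(1),k.sum())
    tp=np.array([240,93,0]); T=C+M@tp; uvp=proj(p,[T])[0]
    print('  tip world',T.round(1),'boxrel',((T[:2]-B)@bx).round(1),((T[:2]-B)@by).round(1),'px',uvp.round(1))
    u0,v0=(int(uvp[0])-55,int(uvp[1])-60) 
    u0=max(0,min(u0,450)); v0=max(0,min(v0,310))
    cv2.imwrite(f'pics/{c}_{tag}.png',cv2.resize(p['frame'][v0:v0+110,u0:u0+110],None,fx=5,fy=5,interpolation=cv2.INTER_CUBIC))
    print('  crop origin',u0,v0)
E
python3 look.py a
```

```text
t 7.5 pos [ 447.3 -116.4  289.3] yaw 3.31 toolx [ 0.998  0.058 -0.002] tooly [-0.002  0.    -1.   ] F [ 0.2 -0.9 -1.2] q [-0.4   0.09  0.59  1.95 -0.05  1.13  1.85] op 12.2
moment [-0.04  0.16 -0.06]
scene handle 362 x [31.3 91.7] y [-10.3  -3.4  11.9]
 shaft y [0.009 1.929] lat [-0.005  2.741] 255
   10 [225.8 229.2 232.1] 3.1 maxy 20.0 17
   20 [227.4 231.2 233.7] 3.5 maxy 29.4 18
   30 [229.1 233.3 236.1] 3.3 maxy 38.2 16
   40 [232.  234.9 238.2] 3.6 maxy 49.7 18
   50 [233.9 237.3 240.3] 3.8 maxy 59.8 19
   60 [235.1 240.3 243.8] 4.4 maxy 70.0 27
   70 [237.3 242.6 245.1] 5.3 maxy 79.8 23
   80 [239.4 243.7 247.8] 5.2 maxy 89.8 21
   90 [241.9 244.3 246.2] 6.0 maxy 92.9 4
  toggle box x [-2.9  1.6  4.9] y [-9.7 12.3] z [117.9 128.8] 53
  tip world [ 686.7 -102.6  195.8] boxrel 21.2 -2.3 px [169.3 218.3]
  crop origin 114 158
 shaft y [ 0.011 -0.682] lat [ 0.008 -0.775] 82
   10 [230.8 231.1 231.3] -1.1 maxy 12.0 2
   40 [235.3 235.3 235.3] 2.4 maxy 49.2 1
   50 [235.6 235.6 235.6] 2.3 maxy 55.8 1
   60 [235.2 236.6 238.1] 2.1 maxy 68.1 3
   70 [236.6 237.5 238.3] 3.0 maxy 75.8 2
   80 [236.7 238.2 239.7] 2.9 maxy 84.3 2
  tip world [ 686.7 -102.6  195.8] boxrel 21.2 -2.3 px [273.7 104.3]
  crop origin 218 44
```

View pics/scene_a.png

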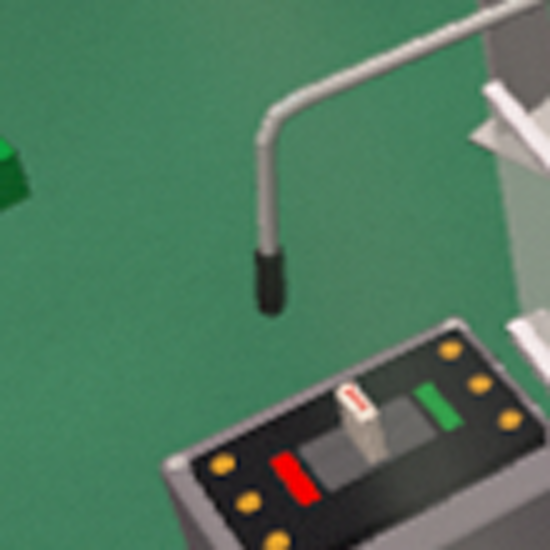

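View pics/top_a.png

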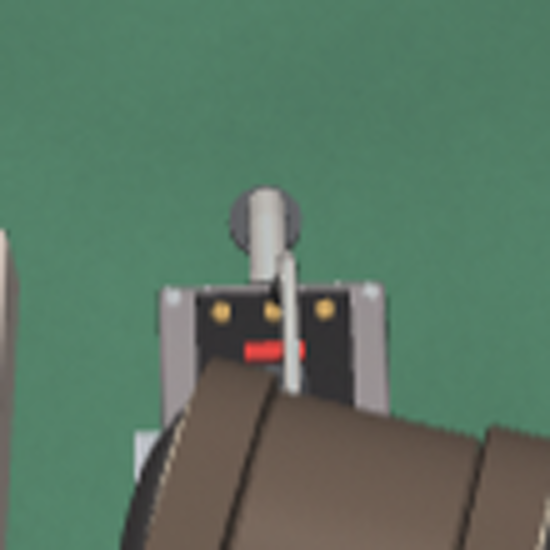

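Emit:
arm_command([
  [[0, 0, -20], [0, 0, 0]],
  [[0, 0, -25], [0, 0, 0]],
  [[0, 0, -15], [0, 0, 0]],
  [[0, 0, 0], [0, 0, 0]],
  [[0, 0, 0], [0, 0, 0]],
])

```text
clock: 8.02
ee_pos: [447.1, -117.4, 229.9]
eef_rot: [-1.571, -0.041, 0.044]
wrist_force: [0.2, 0.7, -0.8]
opening: 12.0
```

```bash
sed -i 's/\[240,93,0\]/[243.5,94,0]/' look.py; python3 look.py b
```

```text
t 8.02 pos [ 447.1 -117.4  229.9] yaw 3.08 toolx [ 0.999  0.054 -0.002] tooly [-0.002 -0.    -1.   ] F [ 0.2  0.7 -0.8] q [-0.37  0.16  0.59  2.03 -0.11  0.98  1.9 ] op 12.0
moment [0.   0.17 0.  ]
scene handle 328 x [30.6 92.3] y [-10.3  -3.8  11.9]
 shaft y [0.011 1.878] lat [-0.009  2.527] 226
   10 [226.5 229.9 232.6] 3.3 maxy 19.9 17
   20 [228.7 232.2 234.4] 3.4 maxy 29.8 17
   30 [231.2 234.3 236.4] 3.7 maxy 39.7 15
   40 [232.3 235.1 236.7] 3.0 maxy 48.5 10
   50 [235.  237.  239.5] 3.6 maxy 59.6 13
   60 [235.6 240.  243.2] 4.9 maxy 69.5 22
   70 [237.8 242.2 245.1] 5.3 maxy 79.8 21
   80 [237.4 244.  246.7] 4.9 maxy 89.8 19
   90 [227.4 243.5 247.4] 4.0 maxy 99.0 6
   100 [215.8 220.5 224.1] 6.0 maxy 109.6 42
  toggle box x [-3.2  1.5  4.9] y [-9.8 12.7] z [117.8 129.3] 56
  tip world [ 690.1 -104.3  135.4] boxrel 24.5 -4.2 px [173.  239.1]
  crop origin 117 179
 shaft y [ 0.018 -1.254] lat [0.025 0.735] 89
   10 [232.3 232.3 232.3] -2.8 maxy 11.6 1
   50 [236.6 236.6 236.6] 3.2 maxy 53.7 1
   60 [235.1 236.6 241.6] 3.1 maxy 62.3 3
   70 [236.5 241.  241.4] 5.1 maxy 79.7 3
   80 [237.5 237.5 237.5] 2.7 maxy 82.6 1
   90 [214.2 218.4 221.2] 10.2 maxy 99.9 5
   100 [214.6 216.7 221.5] 7.8 maxy 108.9 18
  toggle box x [-4.3 -1.9  2.5] y [-3.4  8.6] z [121.7 130.3] 22
  tip world [ 690.1 -104.3  135.4] boxrel 24.5 -4.2 px [274.  112.3]
  crop origin 218 52
```

View pics/scene_b.png

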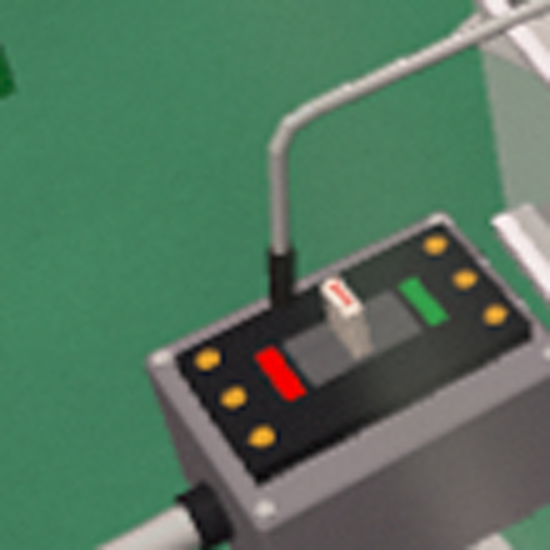

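Emit:
arm_command([
  [[0, 4, -9], [0, 0, 0.003]],
  [[0, 0, -9], [0, 0, 0]],
  [[0, 0, -8], [0, 0, 0]],
  [[0, 0, 0], [0, 0, 0]],
  [[0, 0, 0], [0, 0, 0]],
])

```text
clock: 8.53
ee_pos: [447.3, -113.1, 203.7]
eef_rot: [-1.57, -0.044, 0.047]
wrist_force: [0.8, -0.3, -0.4]
opening: 12.1
```

```bash
python3 look.py c
```

```text
t 8.53 pos [ 447.3 -113.1  203.7] yaw 3.32 toolx [ 0.998  0.058 -0.001] tooly [-0.001 -0.    -1.   ] F [ 0.8 -0.3 -0.4] q [-0.37  0.2   0.59  2.06 -0.13  0.92  1.92] op 12.1
moment [-0.04  0.19  0.  ]
scene handle 312 x [30.6 92.4] y [-10.4  -4.4  11.3]
 shaft y [0.008 1.586] lat [-0.004  2.8  ] 221
   10 [226.  229.4 232. ] 3.5 maxy 18.7 12
   20 [229.8 232.6 234.7] 4.1 maxy 28.8 13
   30 [231.9 233.5 235.8] 2.9 maxy 39.8 11
   40 [232.  235.5 237.9] 3.4 maxy 50.0 14
   50 [232.8 237.4 240.1] 3.3 maxy 59.9 16
   60 [234.4 240.1 243.2] 3.9 maxy 69.1 21
   70 [215.7 221.9 245. ] 4.2 maxy 79.8 63
   80 [216.5 230.4 246.9] 5.9 maxy 89.5 46
   90 [216.3 222.8 245. ] 6.9 maxy 99.5 26
   100 [207.3 239.7 262.4] 3.2 maxy 107.3 250
  toggle box x [-3.   1.6  4.8] y [-9.1 11.7] z [117.5 128.6] 56
  tip world [690.2 -98.9 109.3] boxrel 24.9 1.1 px [176.2 249. ]
  crop origin 121 189
 shaft y [ 0.007 -1.187] lat [-0.009 -0.718] 85
   30 [232.2 232.2 232.2] 2.6 maxy 36.2 1
   40 [233.4 233.4 233.4] 2.5 maxy 46.1 1
   50 [235.8 235.8 235.8] 2.2 maxy 59.3 1
   60 [234.9 238.  239.6] 4.5 maxy 65.2 3
   70 [214.4 217.8 234.4] 2.3 maxy 79.9 24
   80 [213.7 215.4 239.8] 2.5 maxy 89.9 11
   90 [207.1 228.7 259.6] 4.0 maxy 99.9 32
   100 [207.1 238.2 262.5] 6.4 maxy 107.7 135
  toggle box x [-4.2 -1.9  3.7] y [-10.9   8.6] z [123.2 131.7] 24
  tip world [690.2 -98.9 109.3] boxrel 24.9 1.1 px [271.7 115.9]
  crop origin 216 55
```

View pics/scene_c.png

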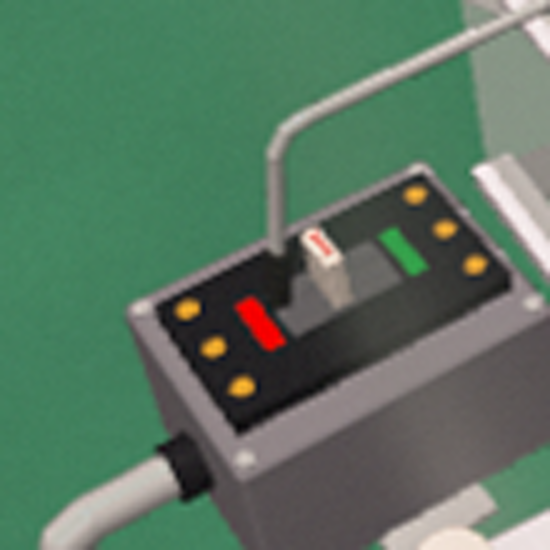

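Emit:
arm_command([
  [[-2.5, -0.15, 0], [0, 0, 0]],
  [[-2.5, -0.15, 0], [0, 0, 0]],
  [[-2.5, -0.15, 0], [0, 0, 0]],
  [[-2.5, -0.15, 0], [0, 0, 0]],
])

```text
clock: 8.97
ee_pos: [437.4, -113.7, 204.4]
eef_rot: [-1.57, -0.046, 0.045]
wrist_force: [-0.1, 1.8, -1.9]
opening: 12.2
```

Emit:
arm_command([
  [[-2, -0.1, 0], [0, 0, 0]],
  [[-2, -0.1, 0], [0, 0, 0]],
])

```text
clock: 9.13
ee_pos: [434.1, -113.9, 204.6]
eef_rot: [-1.57, -0.047, 0.044]
wrist_force: [3.4, 0.0, -3.0]
opening: 12.2
```

Emit:
arm_command([
  [[-2, -0.1, 0], [0, 0, 0]],
  [[-2, -0.1, 0], [0, 0, 0]],
])

```text
clock: 9.3
ee_pos: [430.2, -114.1, 204.5]
eef_rot: [-1.571, -0.047, 0.045]
wrist_force: [3.0, -0.2, -3.3]
opening: 12.6
```

Emit:
arm_command([
  [[-2, -0.1, 0], [0, 0, 0]],
  [[-1.5, -0.1, 0], [0, 0, 0]],
])

```text
clock: 9.47
ee_pos: [426.4, -114.3, 204.5]
eef_rot: [-1.57, -0.046, 0.045]
wrist_force: [4.2, 1.2, -2.5]
opening: 12.1
```

Emit:
arm_command([
  [[-1.5, -0.1, 0], [0, 0, 0]],
  [[-1, -0.1, 0], [0, 0, 0]],
])

```text
clock: 9.63
ee_pos: [424.0, -114.4, 204.5]
eef_rot: [-1.57, -0.047, 0.045]
wrist_force: [4.8, -0.0, -3.6]
opening: 12.1
```

Emit:
arm_command([
  [[-1, -0.05, 0], [0, 0, 0]],
  [[-1, -0.05, 0], [0, 0, 0]],
])

```text
clock: 9.8
ee_pos: [422.1, -114.6, 204.5]
eef_rot: [-1.57, -0.047, 0.045]
wrist_force: [5.3, 1.0, -2.5]
opening: 12.1
```

Emit:
arm_command([
  [[-0.7, -0.05, 0], [0, 0, 0]],
  [[-0.7, -0.05, 0], [0, 0, 0]],
])

```text
clock: 9.97
ee_pos: [420.6, -114.6, 204.5]
eef_rot: [-1.57, -0.046, 0.045]
wrist_force: [5.1, 0.6, -2.8]
opening: 12.3
```

Emit:
arm_command([
  [[-0.7, -0.05, 0], [0, 0, 0]],
  [[-0.5, -0.05, 0], [0, 0, 0]],
])

```text
clock: 10.13
ee_pos: [419.3, -114.8, 204.4]
eef_rot: [-1.57, -0.046, 0.045]
wrist_force: [4.4, 0.2, -2.8]
opening: 12.3
```

Emit:
arm_command([
  [[-0.5, -0.05, 0], [0, 0, 0]],
  [[-0.5, 0, 0], [0, 0, 0]],
])

```text
clock: 10.3
ee_pos: [418.3, -114.8, 204.4]
eef_rot: [-1.57, -0.046, 0.045]
wrist_force: [4.5, 1.0, -1.4]
opening: 12.2
```

```bash
python3 look.py d | grep -E "t |toggle|tip"
```

```text
t 10.3 pos [ 418.3 -114.8  204.4] yaw 3.34 toolx [0.998 0.058 0.   ] tooly [ 0. -0. -1.] F [ 4.5  1.  -1.4] q [-0.38  0.14  0.59  2.12 -0.1   0.91  1.9 ] op 12.2
moment [ 0.02 -1.12  0.05]
 shaft y [0.008 1.09 ] lat [-0.008  2.535] 211
  toggle box x [-21.3 -14.6  -8.9] y [-3.7 12.4] z [117.9 128.7] 43
  tip world [ 661.4 -100.6  110.5] boxrel -3.9 1.1 px [188.4 242.4]
 shaft y [-0.004 -2.14 ] lat [0.011 0.346] 111
  toggle box x [-21.1 -17.8 -13.3] y [-12.9   9. ] z [120.1 126.6] 27
  tip world [ 661.4 -100.6  110.5] boxrel -3.9 1.1 px [272. 127.]
```

View pics/scene_d.png

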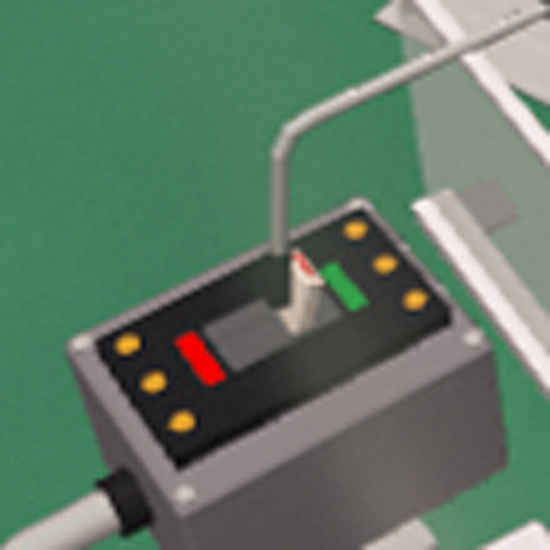

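The handle leans well towards OFF, with its top near (303,262) in the crop and about 3 mm to go.

Emit:
arm_command([
  [[-0.6, 0, 0], [0, 0, 0]],
  [[-0.6, 0, 0], [0, 0, 0]],
])

```text
clock: 10.57
ee_pos: [417.5, -114.8, 204.5]
eef_rot: [-1.57, -0.047, 0.045]
wrist_force: [6.8, 0.3, -2.3]
opening: 12.2
```

Emit:
arm_command([
  [[-0.5, -0.05, 0], [0, 0, 0]],
  [[-0.5, 0, 0], [0, 0, 0]],
])

```text
clock: 10.73
ee_pos: [417.0, -114.9, 204.7]
eef_rot: [-1.571, -0.048, 0.044]
wrist_force: [7.9, 1.2, -3.4]
opening: 12.2
```

Emit:
arm_command([
  [[-0.5, 0, 0], [0, 0, 0]],
])

```text
clock: 10.82
ee_pos: [416.8, -114.9, 204.8]
eef_rot: [-1.571, -0.048, 0.043]
wrist_force: [7.3, 1.5, -1.6]
opening: 11.9
```

Emit:
arm_command([
  [[-0.6, 0, 0], [0, 0, 0]],
  [[-0.6, 0, 0], [0, 0, 0]],
])

```text
clock: 10.98
ee_pos: [416.2, -114.9, 205.0]
eef_rot: [-1.571, -0.049, 0.042]
wrist_force: [7.6, 0.8, -2.8]
opening: 12.2
```

Emit:
arm_command([
  [[-0.6, 0, 0], [0, 0, 0]],
  [[-0.4, 0, 0], [0, 0, 0]],
])

```text
clock: 11.15
ee_pos: [415.6, -114.9, 205.2]
eef_rot: [-1.571, -0.05, 0.042]
wrist_force: [11.2, -0.1, -3.8]
opening: 11.9
```

Emit:
arm_command([
  [[-0.5, 0, 0], [0, 0, 0]],
  [[0, 0, 0], [0, 0, 0]],
])

```text
clock: 11.32
ee_pos: [415.0, -114.9, 205.2]
eef_rot: [-1.571, -0.05, 0.042]
wrist_force: [9.5, 1.1, -1.1]
opening: 12.3
```

Emit:
arm_command([
  [[-0.3, 0, 0], [0, 0, 0]],
  [[0, 0, 0], [0, 0, 0]],
])

```text
clock: 11.48
ee_pos: [414.9, -114.9, 205.3]
eef_rot: [-1.571, -0.05, 0.042]
wrist_force: [10.4, -0.3, -2.1]
opening: 12.4
```

```bash
python3 look.py e | grep -E "t |toggle|tip|mom"
```

```text
t 11.48 pos [ 414.9 -114.9  205.3] yaw 3.35 toolx [0.998 0.058 0.006] tooly [ 0.006 -0.001 -1.   ] F [10.4 -0.3 -2.1] q [-0.38  0.12  0.59  2.13 -0.09  0.9   1.89] op 12.4
moment [ 0.16 -2.62 -0.01]
 shaft y [-0.003 -0.765] lat [-0.006  2.566] 208
  toggle box x [-21.7 -15.  -10.2] y [ 2.3 12.1] z [116.6 126.1] 34
  tip world [ 658.5 -100.8  112.6] boxrel -6.8 1.1 px [189.5 241.1]
 shaft y [ 0.005 -2.597] lat [0.006 0.082] 119
  toggle box x [-21.3 -18.4 -13.5] y [-12.9   9.1] z [122.3 127.9] 27
  tip world [ 658.5 -100.8  112.6] boxrel -6.8 1.1 px [272.  127.8]
```

View pics/scene_e.png

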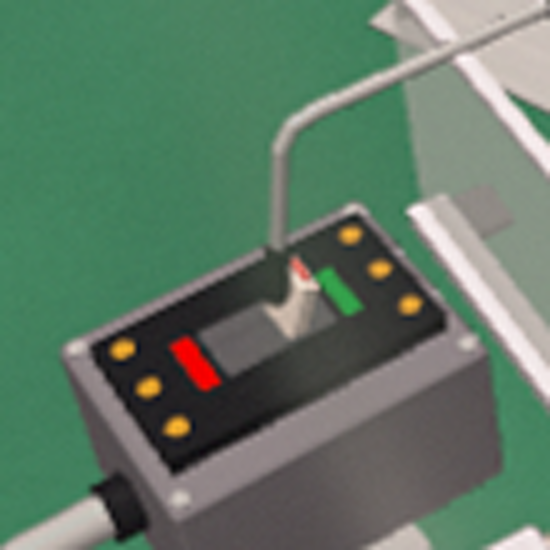

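Emit:
arm_command([
  [[-0.6, 0, 0], [0, 0, 0]],
  [[-0.4, 0, 0], [0, 0, 0]],
  [[0, 0, 0], [0, 0, 0]],
])

```text
clock: 11.83
ee_pos: [414.7, -114.9, 205.5]
eef_rot: [-1.571, -0.052, 0.04]
wrist_force: [13.5, 0.6, -3.9]
opening: 12.5
```

Emit:
arm_command([
  [[-0.1, 0, 0], [0, 0, 0]],
  [[0, 0, 0], [0, 0, 0]],
])

```text
clock: 12.0
ee_pos: [414.7, -114.9, 205.5]
eef_rot: [-1.571, -0.052, 0.04]
wrist_force: [13.3, 0.3, -3.3]
opening: 12.3
```

Emit:
arm_command([
  [[0, 0, 0], [0, 0, 0]],
  [[0, 0, 0], [0, 0, 0]],
])

```text
clock: 12.17
ee_pos: [414.7, -114.9, 205.5]
eef_rot: [-1.571, -0.052, 0.04]
wrist_force: [14.0, 1.1, -4.1]
opening: 12.4
```

Emit:
arm_command([
  [[0, 0, 0], [0, 0, 0]],
  [[0, 0, 0], [0, 0, 0]],
])

```text
clock: 12.33
ee_pos: [414.7, -114.9, 205.5]
eef_rot: [-1.571, -0.052, 0.04]
wrist_force: [13.4, 0.0, -2.9]
opening: 12.4
```

Emit:
arm_command([
  [[0, 0, 0], [0, 0, 0]],
  [[0, 0, 0], [0, 0, 0]],
  [[3, 0.2, 0], [0, 0, 0]],
  [[6, 0.3, 0], [0, 0, 0]],
  [[6, 0.3, 0], [0, 0, 0]],
])

```text
clock: 12.75
ee_pos: [425.2, -113.9, 203.8]
eef_rot: [-1.57, -0.043, 0.048]
wrist_force: [0.5, -0.6, -1.2]
opening: 12.1
```

Emit:
arm_command([
  [[0, 0, 12], [0, 0, 0]],
  [[0, 0, 14], [0, 0, 0]],
  [[0, 0, 14], [0, 0, 0]],
  [[0, 0, 5], [0, 0, 0]],
  [[0, 0, 0], [0, 0, 0]],
])

```text
clock: 13.17
ee_pos: [426.2, -114.1, 249.7]
eef_rot: [-1.57, -0.046, 0.046]
wrist_force: [0.4, 0.5, -2.0]
opening: 12.3
```

```bash
python3 look.py f
```

```text
t 13.17 pos [ 426.2 -114.1  249.7] yaw 3.34 toolx [ 0.998  0.058 -0.   ] tooly [-0.  0. -1.] F [ 0.4  0.5 -2. ] q [-0.4   0.09  0.59  2.05 -0.06  1.02  1.85] op 12.3
moment [0.01 0.16 0.04]
scene handle 332 x [30.9 92.1] y [-10.3  -3.6  11.5]
 shaft y [0.008 1.711] lat [-0.005  2.745] 226
   10 [226.2 230.2 232.3] 3.7 maxy 18.8 16
   20 [228.9 232.5 234.7] 3.7 maxy 29.4 18
   30 [230.9 234.2 236.4] 3.5 maxy 39.8 16
   40 [233.1 235.7 237.9] 3.7 maxy 49.7 15
   50 [234.8 237.6 239.1] 3.3 maxy 59.0 15
   60 [234.3 240.  243.1] 3.7 maxy 69.6 22
   70 [236.9 240.8 244.5] 5.3 maxy 79.5 21
   80 [239.  243.9 247.1] 5.7 maxy 89.5 20
   90 [241.1 243.8 245.9] 5.8 maxy 93.0 4
  toggle box x [-20.6 -14.9 -11.8] y [-10.6  11.9] z [116.5 124.9] 49
  tip world [669.3 -99.9 155.6] boxrel 4.0 1.3 px [181.5 229.5]
  crop origin 126 169
 shaft y [0.007 0.005] lat [0.011 0.474] 107
   10 [231.8 231.8 231.8] -0.5 maxy 12.1 1
   30 [232.4 232.4 232.4] 3.5 maxy 38.6 1
   50 [234.3 234.3 234.3] 3.3 maxy 50.2 1
   60 [235.5 236.4 237.2] 3.1 maxy 66.6 3
   70 [235.7 236.5 237.3] 4.2 maxy 74.0 2
   80 [237.3 239.  240.6] 3.9 maxy 88.5 2
  toggle box x [-21.3 -17.3 -13.6] y [-12.9   9. ] z [120.  127.2] 23
  tip world [669.3 -99.9 155.6] boxrel 4.0 1.3 px [272.1 117.6]
  crop origin 217 57
```

View pics/scene_f.png

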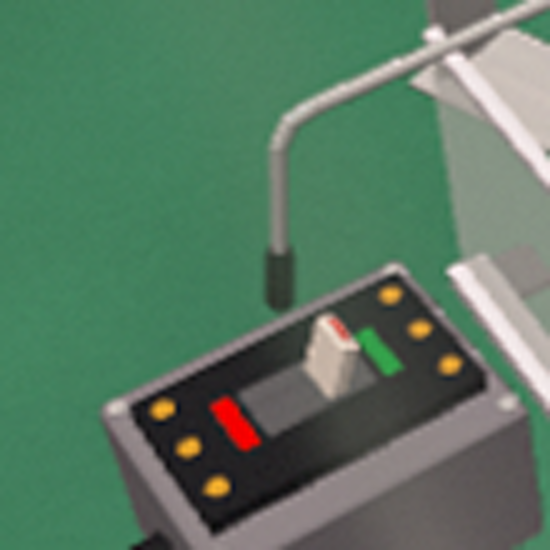

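The handle stands at OFF, its top at about (337,330) in the crop, and the rod hasn't slipped. Next I cross to the near side and go down.

Emit:
arm_command([
  [[-12, -0.7, 0], [0, 0, 0]],
  [[-16, -0.9, 0], [0, 0, 0]],
  [[-15, -0.9, 0], [0, 0, 0]],
  [[0, 0, -8], [0, 0, 0]],
  [[0, 0, -10], [0, 0, 0]],
])

```text
clock: 13.68
ee_pos: [382.8, -116.4, 230.7]
eef_rot: [-1.569, -0.046, 0.045]
wrist_force: [-0.3, 1.1, -1.6]
opening: 12.2
```

Emit:
arm_command([
  [[0, 0, -10], [0, 0, 0]],
  [[0, 0, -10], [0, 0, 0]],
  [[0, 0, -7], [0, 0, 0]],
  [[0, 0, 0], [0, 0, 0]],
  [[0, 0, 0], [0, 0, 0]],
])

```text
clock: 14.1
ee_pos: [383.0, -116.6, 203.7]
eef_rot: [-1.571, -0.044, 0.047]
wrist_force: [1.0, 0.1, -1.1]
opening: 12.2
```

```bash
python3 look.py g| grep -E "t |toggle|tip|mom"
```

```text
t 14.1 pos [ 383.  -116.6  203.7] yaw 3.33 toolx [ 0.998  0.058 -0.002] tooly [-0.002 -0.    -1.   ] F [ 1.   0.1 -1.1] q [-0.39  0.07  0.6   2.19 -0.05  0.9   1.87] op 12.2
moment [-0.02  0.14 -0.04]
 shaft y [0.01  1.734] lat [-0.003  2.794] 202
  toggle box x [-21.  -14.8 -11.3] y [-9.4 12.7] z [116.8 125.7] 50
  tip world [ 625.9 -102.5  109.3] boxrel -39.5 1.3 px [203.3 235.4]
 shaft y [ 0.005 -1.391] lat [ 0.001 -0.423] 141
  toggle box x [-21.3 -18.1 -13.4] y [-12.8   9. ] z [121.8 128.1] 38
  tip world [ 625.9 -102.5  109.3] boxrel -39.5 1.3 px [272.4 141.1]
```

View pics/scene_g.png

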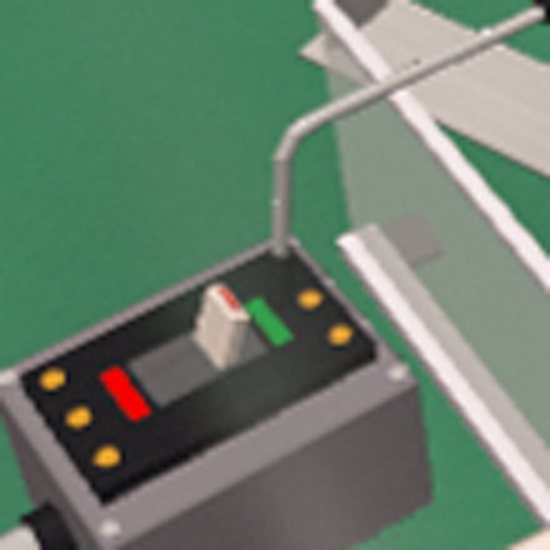

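Emit:
arm_command([
  [[2.5, 0.15, 1], [0, 0, 0]],
  [[2.5, 0.15, 1], [0, 0, 0]],
  [[2.5, 0.15, 0], [0, 0, 0]],
])

```text
clock: 14.45
ee_pos: [391.5, -116.1, 206.9]
eef_rot: [-1.57, -0.047, 0.045]
wrist_force: [-0.1, -0.3, -0.9]
opening: 12.1
```

Emit:
arm_command([
  [[2, 0.1, 0], [0, 0, 0]],
  [[2, 0.1, 0], [0, 0, 0]],
  [[2, 0.1, 0], [0, 0, 0]],
])

```text
clock: 14.7
ee_pos: [396.5, -115.8, 206.2]
eef_rot: [-1.57, -0.045, 0.047]
wrist_force: [-4.6, -0.4, 0.1]
opening: 12.3
```

Emit:
arm_command([
  [[2, 0.1, 0], [0, 0, 0]],
  [[2, 0.1, 0], [0, 0, 0]],
  [[2, 0.1, 0], [0, 0, 0]],
])

```text
clock: 14.95
ee_pos: [402.2, -115.5, 206.0]
eef_rot: [-1.57, -0.044, 0.047]
wrist_force: [-4.8, -0.7, 0.9]
opening: 12.0
```

Emit:
arm_command([
  [[2, 0.1, 0], [0, 0, 0]],
  [[2, 0.1, 0], [0, 0, 0]],
  [[2, 0.1, 0], [0, 0, 0]],
])

```text
clock: 15.2
ee_pos: [408.8, -115.2, 206.3]
eef_rot: [-1.57, -0.045, 0.046]
wrist_force: [-6.3, -0.1, 1.4]
opening: 12.4
```

Emit:
arm_command([
  [[2, 0.1, 0], [0, 0, 0]],
  [[2, 0.1, 0], [0, 0, 0]],
])

```text
clock: 15.37
ee_pos: [413.0, -115.0, 206.4]
eef_rot: [-1.57, -0.046, 0.046]
wrist_force: [-5.5, 0.0, 0.7]
opening: 12.4
```

Emit:
arm_command([
  [[2, 0.1, 0], [0, 0, 0]],
  [[1.5, 0.1, 0], [0, 0, 0]],
])

```text
clock: 15.53
ee_pos: [416.7, -114.8, 206.4]
eef_rot: [-1.57, -0.046, 0.045]
wrist_force: [-4.6, 0.8, 0.5]
opening: 12.2
```

Emit:
arm_command([
  [[1.5, 0.1, 0], [0, 0, 0]],
  [[1, 0.05, 0], [0, 0, 0]],
])

```text
clock: 15.7
ee_pos: [419.2, -114.7, 206.4]
eef_rot: [-1.57, -0.046, 0.045]
wrist_force: [-4.2, 0.4, 0.5]
opening: 12.3
```

```bash
python3 look.py h| grep -E "t |toggle|tip|mom"
```

```text
t 15.7 pos [ 419.2 -114.7  206.4] yaw 3.34 toolx [0.998 0.058 0.   ] tooly [ 0. -0. -1.] F [-4.2  0.4  0.5] q [-0.38  0.14  0.6   2.12 -0.1   0.91  1.9 ] op 12.3
moment [0.05 0.74 0.09]
 shaft y [0.001 0.483] lat [-1.000e-03  3.179e+00] 212
  toggle box x [ 4.2  8.5 12. ] y [-9.3 12.2] z [118.1 127.9] 49
  tip world [ 662.3 -100.5  112.5] boxrel -3.0 1.2 px [187.9 242. ]
 shaft y [-0.007 -2.136] lat [0.013 0.481] 111
  toggle box x [ 1.9  6.3 10.6] y [-11.3   8.4] z [117.7 131. ] 32
  tip world [ 662.3 -100.5  112.5] boxrel -3.0 1.2 px [272.  126.3]
```

View pics/scene_h.png

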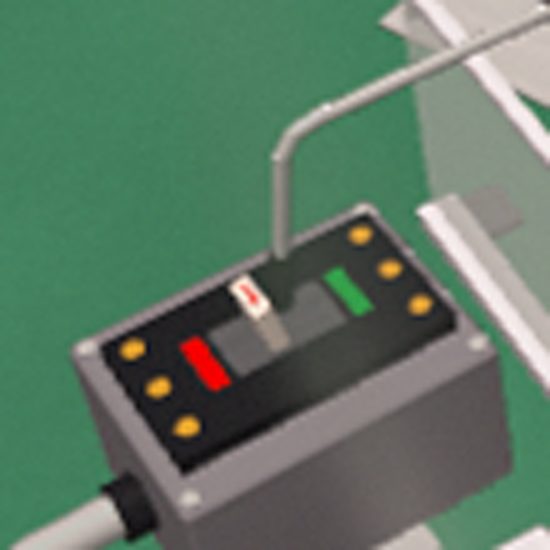

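The handle is past upright, its top at (250,297) in the crop. It keeps going towards ON.

Emit:
arm_command([
  [[1.5, 0.1, 0], [0, 0, 0]],
  [[1, 0.05, 0], [0, 0, 0]],
])

```text
clock: 15.97
ee_pos: [421.4, -114.5, 206.3]
eef_rot: [-1.57, -0.046, 0.046]
wrist_force: [-4.0, -0.4, 0.6]
opening: 12.1
```

Emit:
arm_command([
  [[1, 0.05, 0], [0, 0, 0]],
  [[1, 0.05, 0], [0, 0, 0]],
])

```text
clock: 16.13
ee_pos: [423.4, -114.4, 206.3]
eef_rot: [-1.57, -0.046, 0.046]
wrist_force: [-4.5, -0.1, 1.2]
opening: 12.0
```

Emit:
arm_command([
  [[0.8, 0.05, 0], [0, 0, 0]],
  [[0.7, 0.05, 0], [0, 0, 0]],
])

```text
clock: 16.3
ee_pos: [424.9, -114.3, 206.3]
eef_rot: [-1.57, -0.046, 0.046]
wrist_force: [-3.8, -0.0, -0.7]
opening: 12.0
```

Emit:
arm_command([
  [[0.6, 0.05, 0], [0, 0, 0]],
  [[0.6, 0, 0], [0, 0, 0]],
])

```text
clock: 16.47
ee_pos: [426.0, -114.2, 206.2]
eef_rot: [-1.57, -0.046, 0.046]
wrist_force: [-5.0, 0.8, 0.9]
opening: 12.1
```

Emit:
arm_command([
  [[0.6, 0.05, 0], [0, 0, 0]],
  [[0.6, 0, 0], [0, 0, 0]],
])

```text
clock: 16.63
ee_pos: [427.2, -114.2, 206.2]
eef_rot: [-1.57, -0.046, 0.046]
wrist_force: [-4.0, -0.3, 0.6]
opening: 12.0
```

Emit:
arm_command([
  [[0.6, 0.05, 0], [0, 0, 0]],
  [[0.6, 0, 0], [0, 0, 0]],
])

```text
clock: 16.8
ee_pos: [427.9, -114.1, 206.1]
eef_rot: [-1.57, -0.045, 0.047]
wrist_force: [-6.7, 0.9, 1.0]
opening: 12.5
```

Emit:
arm_command([
  [[0.6, 0.05, 0], [0, 0, 0]],
  [[0.6, 0, 0], [0, 0, 0]],
])

```text
clock: 16.97
ee_pos: [428.2, -114.2, 205.9]
eef_rot: [-1.57, -0.043, 0.048]
wrist_force: [-9.6, -0.9, 3.7]
opening: 12.7
```

Stop felt. I'll raise the push to about 13 N and hold it.

Emit:
arm_command([
  [[0.6, 0, 0], [0, 0, 0]],
  [[0.4, 0, 0], [0, 0, 0]],
])

```text
clock: 17.13
ee_pos: [428.5, -114.2, 205.7]
eef_rot: [-1.57, -0.042, 0.049]
wrist_force: [-12.6, 0.1, 3.8]
opening: 12.2
```

Emit:
arm_command([
  [[0.4, 0, 0], [0, 0, 0]],
  [[0, 0, 0], [0, 0, 0]],
])

```text
clock: 17.3
ee_pos: [428.5, -114.2, 205.6]
eef_rot: [-1.569, -0.041, 0.049]
wrist_force: [-12.2, -0.7, 4.7]
opening: 12.3
```

```bash
python3 look.py i| grep -E "t |toggle|tip|mom"
```

```text
t 17.3 pos [ 428.5 -114.2  205.6] yaw 3.3 toolx [ 0.998  0.058 -0.005] tooly [-0.005  0.001 -1.   ] F [-12.2  -0.7   4.7] q [-0.38  0.16  0.6   2.1  -0.11  0.92  1.91] op 12.3
moment [-0.04  2.31  0.08]
 shaft y [-0.001  0.123] lat [-0.     3.264] 218
  toggle box x [13.4 17.7 21.8] y [-9.8 12.8] z [118.7 125. ] 50
  tip world [ 671.1 -100.1  110.4] boxrel 5.8 1.0 px [184.3 244.5]
 shaft y [ 0.003 -2.079] lat [0.011 0.434] 99
  toggle box x [10.3 15.6 22.7] y [-11.6   8.9] z [116.8 128.2] 35
  tip world [ 671.1 -100.1  110.4] boxrel 5.8 1.0 px [271.9 123.2]
```

View pics/scene_i.png

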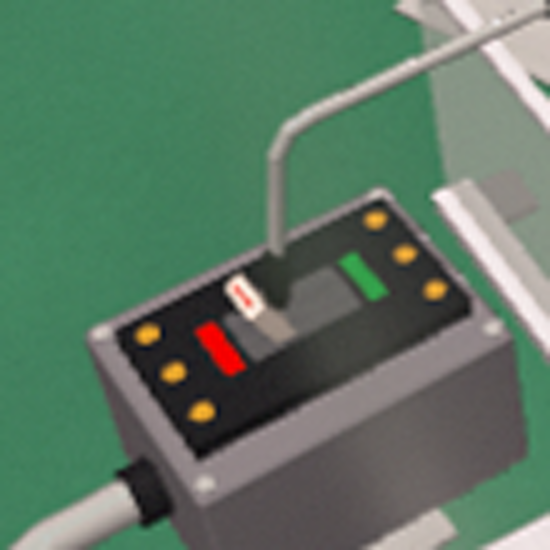

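The handle is at ON, its top at box x ≈ +18 and about (243,297) in the crop. I'll keep the push for another 0.8 s.

Emit:
arm_command([
  [[0.2, 0, 0], [0, 0, 0]],
  [[0, 0, 0], [0, 0, 0]],
  [[0, 0, 0], [0, 0, 0]],
])

```text
clock: 17.65
ee_pos: [428.6, -114.2, 205.6]
eef_rot: [-1.569, -0.041, 0.049]
wrist_force: [-13.8, -0.2, 5.1]
opening: 12.2
```

Emit:
arm_command([
  [[0, 0, 0], [0, 0, 0]],
  [[0, 0, 0], [0, 0, 0]],
  [[0, 0, 0], [0, 0, 0]],
])

```text
clock: 17.9
ee_pos: [428.6, -114.3, 205.6]
eef_rot: [-1.569, -0.041, 0.049]
wrist_force: [-12.5, 0.3, 6.2]
opening: 12.3
```

Emit:
arm_command([
  [[0, 0, 0], [0, 0, 0]],
  [[0, 0, 0], [0, 0, 0]],
  [[0, 0, 0], [0, 0, 0]],
  [[0, 0, 0], [0, 0, 0]],
])

```text
clock: 18.23
ee_pos: [428.6, -114.2, 205.6]
eef_rot: [-1.569, -0.041, 0.049]
wrist_force: [-12.5, -0.1, 5.1]
opening: 12.1
```

Emit:
arm_command([
  [[-2, -0.1, 0], [0, 0, 0]],
  [[-4, -0.3, 0], [0, 0, 0]],
  [[-6, -0.4, 0], [0, 0, 0]],
  [[-6, -0.4, 0], [0, 0, 0]],
  [[0, 0, 10], [0, 0, 0]],
])

```text
clock: 18.65
ee_pos: [411.2, -115.2, 215.2]
eef_rot: [-1.57, -0.043, 0.047]
wrist_force: [-0.9, -0.2, -1.7]
opening: 12.4
```

Emit:
arm_command([
  [[0, 0, 20], [0, 0, 0]],
  [[0, 0, 25], [0, 0, 0]],
  [[0, 0, 25], [0, 0, 0]],
  [[0, 0, 10], [0, 0, 0]],
  [[0, 0, 0], [0, 0, 0]],
])

```text
clock: 19.07
ee_pos: [414.4, -115.6, 298.4]
eef_rot: [-1.57, -0.05, 0.042]
wrist_force: [0.3, -0.0, -1.9]
opening: 12.1
```

```bash
python3 look.py j
```

```text
t 19.07 pos [ 414.4 -115.6  298.4] yaw 3.34 toolx [0.998 0.058 0.005] tooly [ 0.005  0.001 -1.   ] F [ 0.3 -0.  -1.9] q [-0.42 -0.    0.59  2.    0.    1.14  1.8 ] op 12.1
moment [0.03 0.14 0.  ]
scene handle 356 x [31.1 92.6] y [-10.2  -3.1  11.6]
 shaft y [0.008 1.828] lat [-0.006  2.875] 245
   10 [226.4 230.4 232.7] 2.8 maxy 19.7 22
   20 [229.1 232.5 234.3] 3.4 maxy 28.8 16
   30 [230.9 234.2 236.1] 3.5 maxy 39.9 20
   40 [232.6 236.4 238.6] 3.1 maxy 50.0 17
   50 [234.3 237.2 239.6] 3.1 maxy 60.0 16
   60 [235.4 240.1 243.7] 4.5 maxy 69.6 26
   70 [236.5 242.3 245. ] 5.0 maxy 79.1 26
   80 [238.8 244.3 247. ] 5.2 maxy 89.6 25
   90 [240.1 245.5 247.1] 3.5 maxy 93.2 5
  toggle box x [13.3 17.5 21.7] y [-10.3  11.9] z [118.6 126.2] 48
  tip world [ 658.  -101.3  205.6] boxrel -7.4 0.6 px [182.3 209.3]
  crop origin 127 149
 shaft y [0.013 1.778] lat [0.003 0.297] 123
   10 [228.5 228.5 228.5] -0.6 maxy 10.1 1
   20 [228.7 228.7 228.7] 3.3 maxy 28.0 1
   30 [230.1 230.1 230.1] 3.1 maxy 38.1 1
   50 [232.2 232.2 232.2] 2.9 maxy 50.0 1
   60 [233.3 234.9 240.2] 4.6 maxy 67.0 5
   70 [232.9 234.5 236.1] 3.6 maxy 73.9 2
   80 [236.5 236.7 236.8] 3.3 maxy 88.0 2
  toggle box x [ 9.3 14.1 19.7] y [-11.6  10.5] z [117.2 127.6] 31
  tip world [ 658.  -101.3  205.6] boxrel -7.4 0.6 px [272.8 114.9]
  crop origin 217 54
```

View pics/scene_j.png

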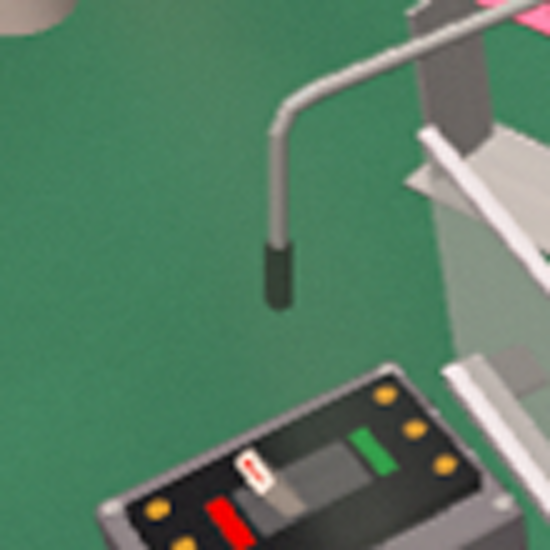

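The handle stays at ON and the rod is unshifted in the grip. I'll swing back to the rest along the reverse path.

Emit:
arm_command([
  [[-0.4, -6.5, 0], [0, 0, -0.03]],
  [[-0.4, -6.5, 0], [0, 0, -0.05]],
  [[-0.4, -6.5, 0], [0, 0, -0.08]],
  [[-0.4, -6.5, 0], [0, 0, -0.085]],
  [[-0.4, -6.5, 0], [0, 0, -0.085]],
])

```text
clock: 19.58
ee_pos: [410.4, -148.5, 294.8]
eef_rot: [-1.56, 0.22, -0.216]
wrist_force: [-0.1, -0.3, -2.3]
opening: 12.2
```

Emit:
arm_command([
  [[-0.4, -6.5, 0], [0, 0, -0.085]],
  [[-0.4, -6.5, 0], [0, 0, -0.085]],
  [[-0.4, -6.5, 0], [0, 0, -0.085]],
  [[-0.4, -6.5, 0], [0, 0, -0.085]],
  [[-0.4, -6.5, 0], [0, 0, -0.085]],
])

```text
clock: 20.0
ee_pos: [408.4, -181.0, 294.9]
eef_rot: [-1.501, 0.552, -0.548]
wrist_force: [-0.8, -0.5, -2.1]
opening: 12.3
```

Emit:
arm_command([
  [[-0.4, -6.5, 0], [0, 0, -0.085]],
  [[-0.4, -6.5, 0], [0, 0, -0.085]],
  [[-0.4, -6.5, 0], [0, 0, -0.085]],
  [[-0.4, -6.5, 0], [0, 0, -0.085]],
  [[-0.5, -6.5, 0], [0, 0, -0.085]],
])

```text
clock: 20.42
ee_pos: [406.3, -213.4, 294.9]
eef_rot: [-1.388, 0.879, -0.876]
wrist_force: [0.4, -0.1, -1.0]
opening: 12.3
```

Emit:
arm_command([
  [[-0.6, -6.5, 0], [0, 0, -0.05]],
  [[-0.6, -6.5, 0], [0, 0, -0.018]],
  [[0, 0, -20], [0, 0, 0]],
  [[0, 0, -30], [0, 0, 0]],
  [[0, 0, -20], [0, 0, 0]],
])

```text
clock: 20.83
ee_pos: [404.9, -225.9, 223.9]
eef_rot: [-1.366, 0.926, -0.923]
wrist_force: [0.2, 0.5, -2.4]
opening: 12.0
```

Emit:
arm_command([
  [[0, 0, -25], [0, 0, 0]],
  [[0, 0, -15], [0, 0, 0]],
  [[0, 0, -10], [0, 0, 0]],
  [[0, 0, 0], [0, 0, 0]],
  [[0, 0, 0], [0, 0, 0]],
])

```text
clock: 21.25
ee_pos: [405.5, -226.2, 176.0]
eef_rot: [-1.367, 0.925, -0.924]
wrist_force: [-0.7, -0.0, -1.0]
opening: 12.1
```

```bash
python3 look.py k | head -3
python3 - <<'E'
from h import *
st=env.sense();C0=st['ee_pos'];M=tool(st)
p,st=snap('top'); cv2.imwrite('pics/top_k2.png',cv2.resize(p['frame'][170:270,280:430],None,fx=5,fy=5,interpolation=cv2.INTER_CUBIC))
p,st=snap('wrist'); cv2.imwrite('pics/w_k.png',p['frame'])
p,st=snap('scene'); cv2.imwrite('pics/s_k2.png',cv2.resize(p['frame'][90:210,160:320],None,fx=5,fy=5,interpolation=cv2.INTER_CUBIC))
E
```

```text
t 21.25 pos [ 405.5 -226.2  176. ] yaw -68.2 toolx [ 0.371 -0.928 -0.   ] tooly [-0.001 -0.    -1.   ] F [-0.7 -0.  -1. ] q [-0.21  0.27  0.73  2.09 -0.23  0.86  1.04] op 12.1
moment [0.13 0.06 0.02]
scene handle 147 x [32.3 91. ] y [-10.7   0.3  13.6]
t 21.35 pos [ 406.4 -226.3  177.1] yaw -68.18 toolx [ 0.372 -0.928  0.001] tooly [ 0.001 -0.001 -1.   ] F [ 0.2 -0.5 -2. ] q [-0.21  0.26  0.73  2.09 -0.23  0.86  1.04] op 12.3
```

View pics/w_k.png

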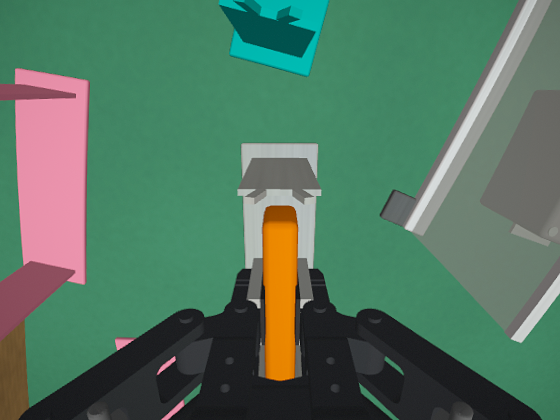

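View pics/s_k2.png

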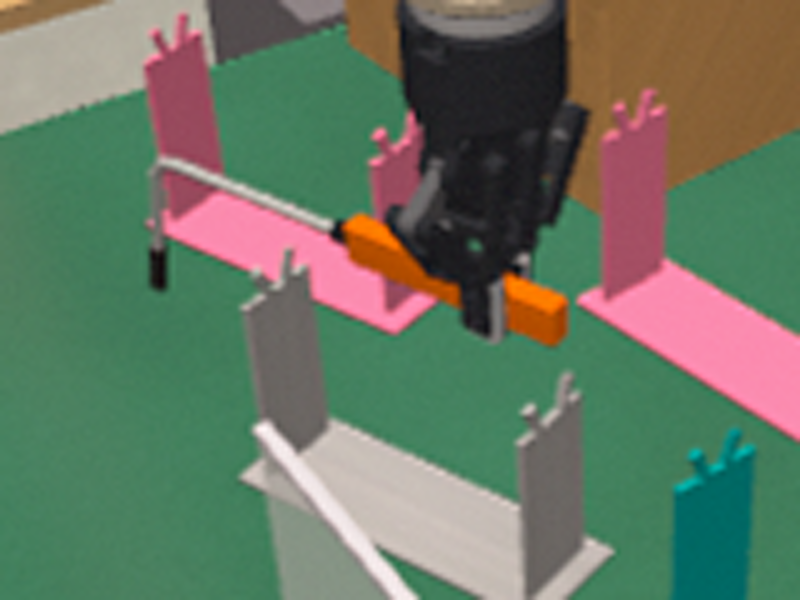

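Emit:
arm_command([
  [[0, 0, -10], [0, 0, 0]],
  [[0, 0, -10], [0, 0, 0]],
  [[0, 0, -8], [0, 0, 0]],
  [[0, 0, -5], [0, 0, 0]],
  [[0, 0, 0], [0, 0, 0]],
])

```text
clock: 21.92
ee_pos: [405.0, -225.5, 141.8]
eef_rot: [-1.367, 0.926, -0.922]
wrist_force: [0.2, 0.4, -1.7]
opening: 12.0
```

Emit:
arm_command([
  [[0, 0, -4], [0, 0, 0]],
  [[0, 0, -4], [0, 0, 0]],
  [[0, 0, -3], [0, 0, 0]],
])

```text
clock: 22.17
ee_pos: [406.0, -225.9, 132.0]
eef_rot: [-1.366, 0.924, -0.924]
wrist_force: [0.1, -0.1, -0.9]
opening: 12.5
```

Emit:
arm_command([
  [[0, 0, -2], [0, 0, 0]],
  [[0, 0, -1.5], [0, 0, 0]],
  [[0, 0, 0], [0, 0, 0]],
])

```text
clock: 22.42
ee_pos: [405.8, -225.8, 128.6]
eef_rot: [-1.366, 0.924, -0.924]
wrist_force: [-0.4, -0.6, -1.3]
opening: 12.5
```

Emit:
arm_command([
  [[0, 0, -1], [0, 0, 0]],
  [[0, 0, -0.5], [0, 0, 0]],
  [[0, 0, 0], [0, 0, 0]],
])

```text
clock: 22.67
ee_pos: [405.9, -225.8, 127.3]
eef_rot: [-1.366, 0.924, -0.924]
wrist_force: [0.6, -0.2, -1.6]
opening: 12.5
```

Emit:
arm_command([
  [[0, 0, -0.7], [0, 0, 0]],
  [[0, 0, 0], [0, 0, 0]],
])

```text
clock: 22.83
ee_pos: [406.0, -225.8, 126.7]
eef_rot: [-1.366, 0.924, -0.924]
wrist_force: [-0.8, 1.0, -0.3]
opening: 12.2
```

Emit:
arm_command([
  [[0, 0, -0.5], [0, 0, 0]],
  [[0, 0, 0], [0, 0, 0]],
])

```text
clock: 23.0
ee_pos: [406.0, -225.9, 126.6]
eef_rot: [-1.365, 0.924, -0.924]
wrist_force: [-1.9, 1.7, 7.7]
opening: 12.5
```

Run:
```python
from h import *
st=env.sense();M=tool(st);print(st['moment'])
p,st=snap('scene'); cv2.imwrite('pics/s_l.png',cv2.resize(p['frame'][100:220,160:320],None,fx=5,fy=5,interpolation=cv2.INTER_CUBIC))
p,st=snap('wrist'); cv2.imwrite('pics/w_l.png',p['frame'])
```

```text
t 23.0 pos [ 406.  -225.9  126.6] yaw -68.18 toolx [ 0.372 -0.928 -0.   ] tooly [ 0.001  0.    -1.   ] F [-1.9  1.7  7.7] q [-0.15  0.35  0.68  2.14 -0.33  0.75  1.12] op 12.5
[0.28817675 0.48535341 0.0068375 ]
```

View pics/s_l.png

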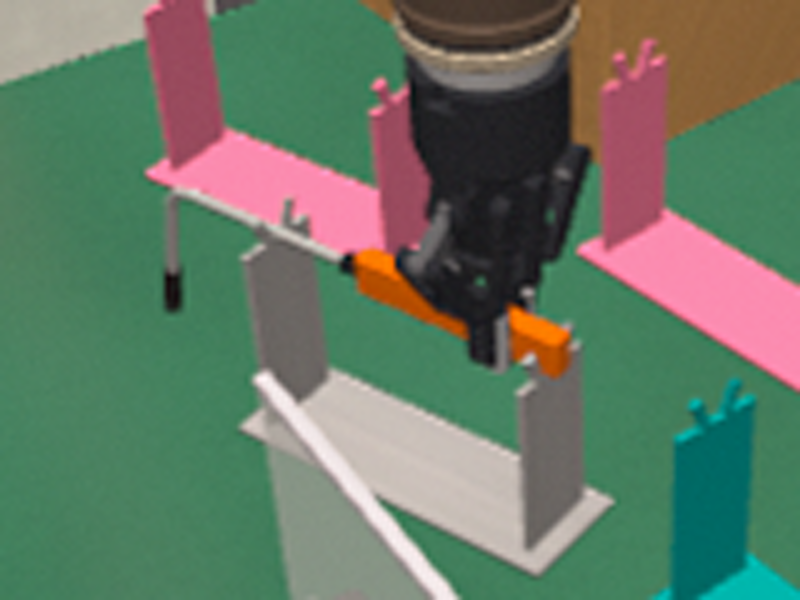

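View pics/w_l.png

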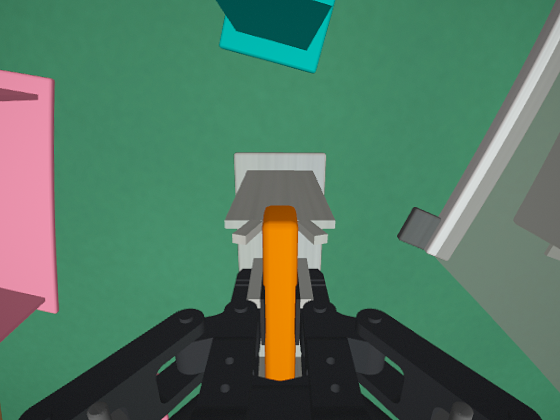

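The rod is seated in both notches: the same height as at the start (126.6) and now carried with about 8 N, with the shaft in the front notch at (268,230) and the handle in the rear one at (545,350). I'll open gently.

Emit:
arm_command([
  [[0, 0, 0], [0, 0, 0]],
  [[0, 0, 0], [0, 0, 0]],
  [[0, 0, 0], [0, 0, 0]],
], newtons=20)

```text
clock: 23.35
ee_pos: [406.1, -225.9, 126.6]
eef_rot: [-1.365, 0.924, -0.924]
wrist_force: [-1.9, 1.6, 7.9]
opening: 12.3
```

Emit:
arm_command([
  [[0, 0, 0], [0, 0, 0]],
  [[0, 0, 0], [0, 0, 0]],
  [[0, 0, 0], [0, 0, 0]],
  [[0, 0, 0], [0, 0, 0]],
  [[0, 0, 0], [0, 0, 0]],
], fingers=60)

```text
clock: 23.77
ee_pos: [405.9, -225.8, 126.1]
eef_rot: [-1.366, 0.924, -0.924]
wrist_force: [0.4, -0.3, -0.6]
opening: 59.6
```

Emit:
arm_command([
  [[0, 0, 0], [0, 0, 0]],
  [[0, 0, 0], [0, 0, 0]],
  [[0, 0, 0], [0, 0, 0]],
])

```text
clock: 24.02
ee_pos: [405.9, -225.8, 126.1]
eef_rot: [-1.366, 0.924, -0.924]
wrist_force: [-0.1, 0.1, -0.3]
opening: 60.1
```

Emit:
arm_command([
  [[0, 0, 5], [0, 0, 0]],
  [[0, 0, 10], [0, 0, 0]],
  [[0, 0, 20], [0, 0, 0]],
  [[0, 0, 30], [0, 0, 0]],
  [[0, 0, 30], [0, 0, 0]],
])

```text
clock: 24.43
ee_pos: [405.2, -226.1, 222.5]
eef_rot: [-1.367, 0.926, -0.924]
wrist_force: [1.4, 0.7, 0.3]
opening: 60.1
```

Emit:
arm_command([
  [[0, 0, 30], [0, 0, 0]],
  [[0, 0, 30], [0, 0, 0]],
  [[-20, 0, 20], [0, 0, 0]],
  [[-20, 20, 0], [0, 0, 0]],
  [[0, 0, 0], [0, 0, 0]],
])

```text
clock: 24.85
ee_pos: [363.2, -204.9, 302.6]
eef_rot: [-1.362, 0.925, -0.925]
wrist_force: [-0.4, 0.1, -0.5]
opening: 60.0
```

Run:
```python
from h import *
st=env.sense();M=tool(st)
d=np.array([.3703,-.9289])
for c in ['top','scene']:
    p,st=snap(c); P,uv=cloud(p,st)
    f=p['frame'][uv[:,1],uv[:,0]].astype(int)
    c0=np.array([416,-250.5])
    rel=(P[:,:2]-c0)@d; lat=(P[:,:2]-c0)@np.array([.9289,.3703])
    k2=(abs(rel)<75)&(abs(lat)<25)&(P[:,2]>(130 if c=='top' else 131))&(P[:,2]<145)&(f[:,2]-f[:,0]>60)
    if k2.sum(): print(c,np.polyfit(rel[k2],lat[k2],1).round(4),np.percentile(rel[k2],[1,99]),np.median(P[k2][:,2]),k2.sum())
    k3=(rel>75)&(rel<215)&(abs(lat)<15)&(P[:,2]>110)&(P[:,2]<140)
    print('  shaft',np.polyfit(rel[k3],lat[k3],1),'z',np.polyfit(rel[k3],P[k3][:,2],1),k3.sum())
    cv2.imwrite(f'pics/{c}_fin.png',p['frame'])
    if c=='scene': cv2.imwrite('pics/s_fin.png',cv2.resize(p['frame'][100:220,160:320],None,fx=5,fy=5,interpolation=cv2.INTER_CUBIC))
    B=np.array([665.4,-101.5]); a=np.radians(3.3); bx=np.array([np.cos(a),np.sin(a)]); by=np.array([-bx[1],bx[0]])
    r=np.c_[(P[:,:2]-B)@bx,(P[:,:2]-B)@by]
    k=(abs(r[:,0])<35)&(abs(r[:,1])<18)&(P[:,2]>116)&(P[:,2]<135)&(f.min(1)>110)
    if k.sum()>5: print('  toggle box x',np.percentile(r[k,0],[5,50,95]).round(1))
```

```text
t 24.85 pos [ 363.2 -204.9  302.6] yaw -68.25 toolx [ 0.37  -0.929 -0.002] tooly [ 0.002  0.003 -1.   ] F [-0.4  0.1 -0.5] q [-0.36 -0.05  0.75  2.02  0.04  1.16  0.75] op 60.0
top [ 0.3279 22.7702] [-64.60635404 -59.81371404] 135.54591618434392 11
  shaft [-0.02728712  6.94725948] z [ -0.21111987 165.8995691 ] 37
  toggle box x [10.9 14.  19.1]
scene [7.0000e-04 3.3016e+00] [-66.49020916  59.33737604] 135.22745293118294 211
  shaft [0.00378878 2.11573226] z [-3.49781606e-02  1.29237927e+02] 146
  toggle box x [12.3 17.4 21.3]
```

View pics/s_fin.png

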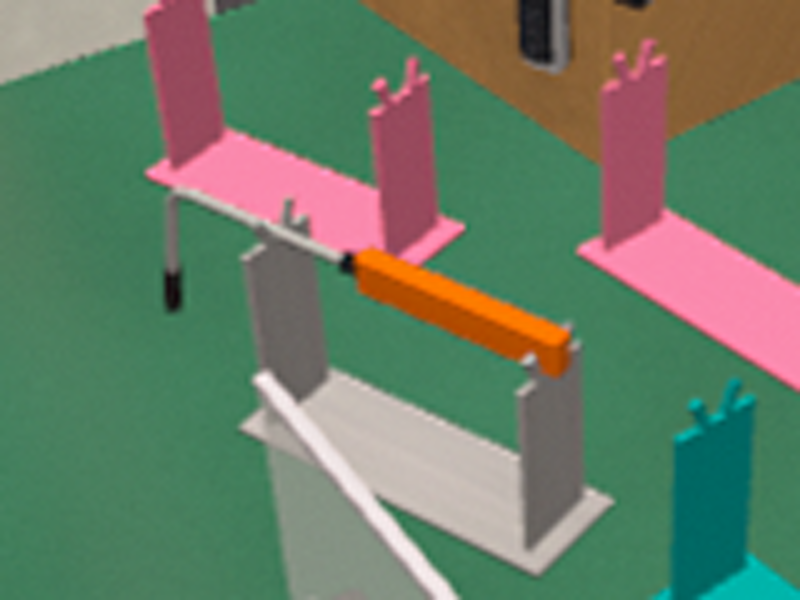

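View pics/top_fin.png

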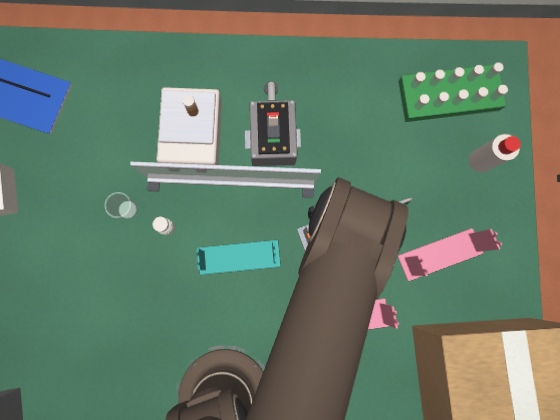

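The rod lies in both notches, matching the first scene readings (handle lateral 3.3 vs 3.1 mm, ends −66/+59). The toggle is at ON (272,117), the glassware is where it was, and the arm is clear. I'll hand in.

```bash
python3 -c "
from station import env
print(env.hand_in())"
```

```text
the job is handed in; nothing more can be done
None
```

The breaker is at ON, the rod lies back in both notches of its grey rest, and the job is handed in after about 25 s on the robot's clock. `hand_in` gave no verdict.

- **OFF stop:** I reached over the shield and drew the handle to its OFF stop. I held a push there for just over 0.5 s, with the wrist sensor reading 13 to 14 N.
- **ON stop:** I then pushed from the near side to the ON stop. The push read 12 to 14 N for about 1 s. With the vertical part included, the largest total reading was about 15 N, under the 20 N limit.
- **Forces:** these are wrist readings with about 1 N of noise, sampled at the end of each move, so brief peaks in between were not seen.
- **Last checks:**
  - The top of the handle is +17 mm from the box centre in the scene camera and +14 mm in the top camera, where the ON stop is at about +18.7 mm. The two cameras disagree by about 3 mm, but after the push the handle stayed put.
  - The scene camera shows the rod's handle within about 1 mm of where I found it along its length.
  - The top camera could not confirm the rod, because the arm hid it in that final view.
  - The glassware stands where it was, the hand stayed on the near side of the shield, and I felt no knocks. The arm is clear of everything.

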